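# Centre-punch the circled cross on a bracket blank

## Task

Take the spring-loaded centre punch from its flat cradle, lean it point down in the sloping rest and let go, so that you can take it again by its knurled cap. Holding it upright by the cap, set its point on the circled cross of the clamped bracket blank (not the plain cross) and press straight down until the hidden spring snaps, then lay it back in the sloping rest, point down, and let go. Do not fire the punch anywhere else, do not drop it on the worktop, and leave the tape roll, the ceramic block and the grey tube where they are.

Things in the scene. Friction and masses are not known exactly. Their poses are not given: they have to be found in the camera images.
- punch: loose steel centre punch, 0.15 kg; origin on its axis at the point-side face of the collar, x axis towards the point, roll means nothing. Along x in mm: dark knurled cap 22 across from -55 to -7, collar 34 across to 0, bright body 24 across to 82, nose to 92, thin rod to the point at 118. Starts level in the cradle, point away from the robot. Fingertips round the cap can bear on the collar
- punch_tip (a point): the very point of the punch (on the moving rod); 118 mm from the punch's origin along its x axis when the spring is at rest
- plunger (a joint): stroke of the punch's rod into its body, 0 at rest, 0.010 m at the rigid stop. A hidden spring toggle holds the rod out until about 12 N, then collapses: the force falls to about 6 N at the stop. It counts as snapped beyond 9 mm for a tenth of a second. It springs back when lifted
- cradle: fixed low aluminium cradle, base 110 x 50 x 8 mm, origin at the centre of its underside, z up. Two V saddles 8 mm long, 50 mm wide, carry the punch level along the cradle's x axis, 50 mm above the worktop, punch origin at x = -38 mm. They touch the punch at punch x = 1 to 9 and 70 to 78 mm; between, it is free all round
- rest: fixed sloping aluminium rest, base 120 x 46 x 10 mm, origin at the centre of its underside, z up. Two V saddles as on the cradle (arms reach 4 mm above the punch's axis) carry the punch on a line sloping 45 degrees down towards the rest's +x, cap on the robot side; same contact places (just under the collar, and 70 to 78 mm), free between. Lay the punch in square to the slope
- rest_seat (a point): where the punch's origin (collar face) lies when it sits in the rest: 110 mm above the worktop, at x = -40 mm in the rest's frame
- rest_tip (a point): where the punch's point lies when it sits in the rest: 26.6 mm above the worktop, at x = +43.4 mm in the rest's frame
- block: fixed dark steel block 100 x 76 x 24 mm with an 8 mm aluminium bracket blank clamped on top (total 32 mm high; two low clamps at the sides to 44 mm). Origin at the centre of its underside, z up. The blank's rounded end is towards +x. Two 22 mm crosses are scribed on it: one in a 16 mm circle on the rounded end, and a plain one 33 mm from it
- mark (a point): centre of the circled cross, on the blank's top, 32 mm above the worktop, at x = +25 mm in the block's frame
- tape: bystander: roll of insulating tape 66 mm across, 18 mm high, lying flat; origin at the centre of its underside
- ceramic: bystander: cream ceramic block 24 x 42 x 24 mm; origin at the centre of its underside
- tube: bystander: grey heater tube lying down, 39 mm across, 98 mm long; origin at the centre of its underside
Things that resemble listed ones, but are neither listed nor needed, are in the scene too. Leave any turquoise look-alike of the block alone.

How it is judged:
On the way, in this order (a step that is already met when the one before it is completed fails the run):
1. the punch leans in the sloping rest, point down, and the robot has let go of it (distance between punch and rest_seat below 0.015 m and distance between punch_tip and rest_tip below 0.015 m and contact force between the arm and punch below 0.05 N and linear speed of punch below 0.02 m/s), for 0.2 s.
2. held upright by its cap with its point on the circled cross, the punch has been pressed until the spring snapped (value of joint plunger above 0.009 m and distance between punch_tip and mark below 0.005 m and angle between the x axis of punch and the z axis of block, either way round below 0.17 rad and x of the grasp point in the frame of punch below -0.005 m), for 0.1 s.
At the end, for the whole second after the job is handed in: after the mark is punched (point within 5 mm of the circled cross's centre, punch within 10 degrees of upright, rod pressed in more than 9 mm), the punch lies in the sloping rest again, point down, its collar face and its point each within 15 mm of their places there, released and at rest (all of step 1); the robot touches nothing.
It fails at once if the punch is pressed in (more than 6 mm) with its point away (more than 8 mm) from the circled cross (value of joint plunger above 0.006 m and distance between punch_tip and mark above 0.008 m).
It fails at once if the punch is dropped on the worktop (height (world z) of punch below 0.03 m).
It fails at once if the roll of insulating tape is pushed more than 25 mm (distance of tape from where it was at the start of the episode above 0.025 m).
It fails at once if the cream ceramic block is pushed more than 25 mm (distance of ceramic from where it was at the start of the episode above 0.025 m).
It fails at once if the grey tube is pushed more than 25 mm (distance of tube from where it was at the start of the episode above 0.025 m).
It also fails if it takes over 64 s, if anything falls off the work surface, if the arm or the gripper's body presses on something with over 40 N, if the wrist force passes 120 N, or if a joint passes its speed limit or range.

## Robot

A 7-joint arm with a two-finger parallel gripper is mounted at the origin on a cart in front of the work surface, level with it; the furniture and walls round the work are solid. World frame = base frame: x ahead of the robot, y to its left, z up, the work surface at z = 0. Lengths are in m, angles in rad, forces in N, time in s.
With the tool pointing down it reaches from about 0.35 to 0.9 m from the base axis. Payload 8.1 kg.
Tool frame: the origin (TCP) lies at the very end of the fingers, on their centre line; the grasp point (between the pads) lies 19 mm behind it; z points along the fingers, y is the direction in which the jaws open and shut (so a half turn about z gives the same grasp; the last joint's range is limited). The gripper opens to 92 mm and grips with 3 to 60 N. Pads are 19 mm wide; open, the fingers measure 130 mm over their backs; the gripper's body (75 mm by 190 mm) begins 47 mm behind the grasp point.
Start: joints at [-1.305, 0.434, 0.025, 1.573, -0.012, 1.134, -0.075], TCP at [0.225, 0.583, 0.227] pointing down, gripper open.
Joint ranges: [-2.62, 2.62], [-0.44, 2.09], [-1.27, 1.32], [0.08, 2.57], [-1.32, 4.46], [0.12, 2], [-2.74, 2.74]. Speed limits (rad/s): [2.22, 2.22, 3.01, 3.01, 3.14, 3.14, 3.14].

## Interface

Orientations are given as a rotation vector (axis times angle).
In Python, from cell import observe, get_image, sign_off gives the robot as it stands.
- The arm moves only by the tool arm_command, never from a script. Its argument "deltas" is a list of rows, each an object with "xyz": the shift along the tool's x, y, z in cm, a list of three; "turn": the turn about the tool's z in degrees; "jaw": the closure in counts, from 0 (fully open) to 255 (shut). A call has 1 to 5 rows; each row is the pose to reach, as a shift and turn from the pose measured when the call began, along the tool's axes at that moment; what a row does not reach only later rows make up. A row lasts 1/12 s, in which the tool goes at most 41.7 mm and 7.16 degrees, less where a joint would pass 70% of its speed; a pose out of reach is approached as far as the arm can. A call with a gripper value outside its range is refused whole. The fingers move at their own pace and stop on an object; "force" is the grip in N (left out, the last holds). Time passes only in rows, so rows that repeat a pose let the fingers close. It gives the time, the measured TCP pose, the force and the opening at its end, in the units of the state.
- observe(): the state, without advancing time (a new reading comes with each control period).
- get_image(name): name is "side" or "top"; returns a dict with "frame" (400x640x3 uint8, red, green, blue), "depth" (400x640 float32, m along the optical axis (not along the pixel's ray), 0 where there is no reading), "camera_matrix" (3x3 intrinsics, pixels), "cam_to_world" (4x4, takes a point from camera to world coordinates). Camera axes: x right, y up, looking along -z (the intrinsics and any distortion apply to the point x, -y, -z); pixel columns grow to the right and rows downward; lengths in m; the calibration is good to about 2 mm. A picture is of the moment at which its call begins.
- sign_off(): hands the job in, once; it reports no verdict.
The state is a dict: "clock": time; "joints": joint angles; "dq": joint speeds; "joint_efforts": joint torques, N m; "position": TCP position; "ee_rot": TCP orientation; "force": force on the tool from outside, world axes, zero at the start; "ft_torque": the same for the moment, N m; "width": opening from 0.0 (shut) to 1.0 (fully open).
Only numpy, scipy, OpenCV 4.12 (cv2) and the standard library are available. Lean on these libraries where they do the work, as an engineer would, in place of code of your own. Each camera call takes 0.05 s, during which the arm holds its last target.

## Working session

There is one attempt and no reset: what is moved stays moved. The work goes in short steps, Python scripts to look and compute and a tool call to move; the robot and the scene stay as the last step left them, time stands still between calls to the robot, and variables do not carry over. Pictures are saved under pics/ and viewed, and the job is handed in when it is done.

Besides the shell and the picture viewer there is one more tool, called by a JSON object that holds its "op" and its "data", one argument or row to a line. arm_command: Moves the arm, as the interface text tells. Its arguments: {"type":"object","properties":{"deltas":{"type":"array","items":{"type":"object","properties":{"xyz":{"type":"array","items":{"type":"number"}},"turn":{"type":"number"},"jaw":{"type":"number"}}}},"force":{"type":"number"}},"required":["deltas"]}

```bash
ls; mkdir -p pics
python3 - <<'E'
from cell import observe,get_image
import cv2,numpy as np
print(observe())
for n in ("side","top"):
    d=get_image(n); cv2.imwrite(f"pics/{n}0.png",d["frame"][:,:,::-1]); np.savez(f"pics/{n}0.npz",**d)
    print(n,d["camera_matrix"],d["cam_to_world"],[k for k in d])
E
```

```text
pics
{'clock': 0.0, 'joints': array([-1.30459767,  0.43519324,  0.02499526,  1.57407646, -0.01156501,
        1.13399927, -0.07509183]), 'dq': array([ 6.03955164e-04,  1.58893373e-03,  7.20185921e-04, -5.86992456e-04,
        8.02731737e-05,  6.50605941e-04,  9.32889914e-04]), 'joint_efforts': array([ 3.75898862e-04, -6.67847872e+01,  9.84749347e-01, -3.14457572e+01,
       -6.07067370e-02,  4.29645984e-02,  1.51714930e-04]), 'position': array([0.22520524, 0.58248105, 0.2259717 ]), 'ee_rot': array([-5.76114351e-01, -3.08821111e+00,  2.40142492e-03]), 'force': array([-0.16988135,  0.15479307, -0.29030297]), 'ft_torque': array([-0.02573458, -0.00558152, -0.0211013 ]), 'width': 1.0006041141817805}
side [[499.03954357   0.         323.31363383]
 [  0.         499.03954357 201.35684391]
 [  0.           0.           1.        ]] [[ 0.87895516  0.29384229 -0.37562553  0.16020519]
 [-0.47676501  0.56044901 -0.67719424 -0.49782533]
 [ 0.01153065  0.77430848  0.63270327  0.79935282]
 [ 0.          0.          0.          1.        ]] ['frame', 'depth', 'camera_matrix', 'cam_to_world']
top [[516.59999042   0.         321.29486532]
 [  0.         516.59999042 205.03316601]
 [  0.           0.           1.        ]] [[-0.01074501  0.98582353 -0.16744105  0.4198767 ]
 [-0.99986148 -0.01272106 -0.01073329  0.25358533]
 [-0.01271115  0.16730252  0.98582366  1.22558182]
 [ 0.          0.          0.          1.        ]] ['frame', 'depth', 'camera_matrix', 'cam_to_world']
```

View pics/side0.png

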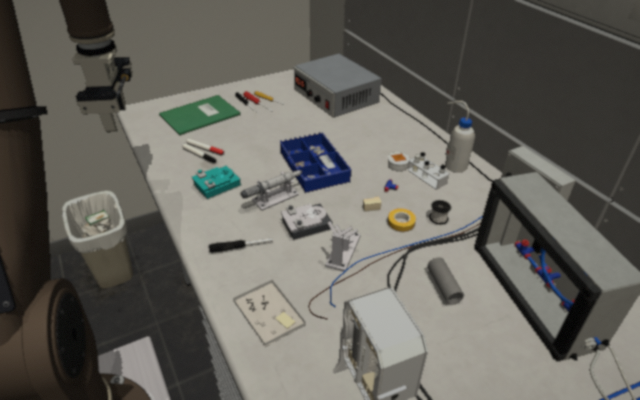

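View pics/top0.png

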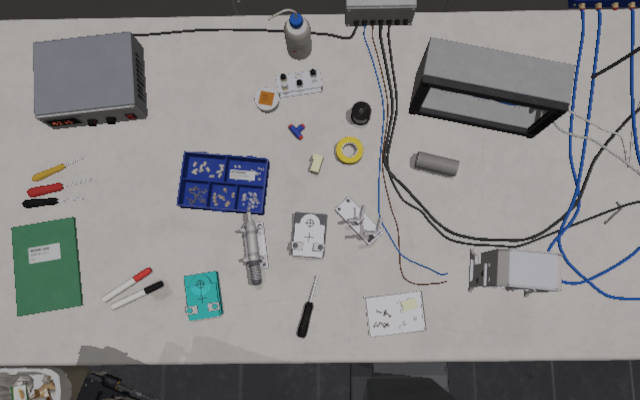

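Top view: punch in cradle about (252,245), grey block with blank (309,236), sloping rest (357,222), tape (349,150), ceramic (316,162), tube (436,163), and the turquoise look-alike (203,296). I'll enlarge these.

```bash
python3 - <<'E'
import cv2,numpy as np
a=cv2.imread("pics/top0.png"); c=a[190:300,230:390]; cv2.imwrite("pics/c1.png",cv2.resize(c,None,fx=5,fy=5,interpolation=cv2.INTER_CUBIC))
a=cv2.imread("pics/side0.png"); c=a[160:275,230:390]; cv2.imwrite("pics/c2.png",cv2.resize(c,None,fx=5,fy=5,interpolation=cv2.INTER_CUBIC))
E
cat > h.py <<'E'
import numpy as np,cv2
from scipy.spatial.transform import Rotation as R
def load(n): return dict(np.load(f"pics/{n}.npz"))
def ray(d,u,v):
    K=d["camera_matrix"];T=d["cam_to_world"]
    r=np.array([(u-K[0,2])/K[0,0],-(v-K[1,2])/K[1,1],-1.]);return T[:3,3],T[:3,:3]@r
def atz(d,u,v,z):
    o,r=ray(d,u,v);return o+r*(z-o[2])/r[2]
def dep(d,u,v):
    o,r=ray(d,u,v);return o+r*d["depth"][int(round(v)),int(round(u))]
def proj(d,p):
    K=d["camera_matrix"];T=d["cam_to_world"];c=T[:3,:3].T@(np.asarray(p)-T[:3,3])
    return np.array([K[0,2]+K[0,0]*c[0]/-c[2],K[1,2]+K[1,1]*c[1]/c[2]])
def cloud(d):
    K=d["camera_matrix"];T=d["cam_to_world"];v,u=np.mgrid[:400,:640];z=d["depth"]
    P=np.stack([(u-K[0,2])/K[0,0]*z,-(v-K[1,2])/K[1,1]*z,-z],-1)@T[:3,:3].T+T[:3,3];P[z==0]=np.nan
    return P
E
```

```text
(no output)
```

View pics/c1.png

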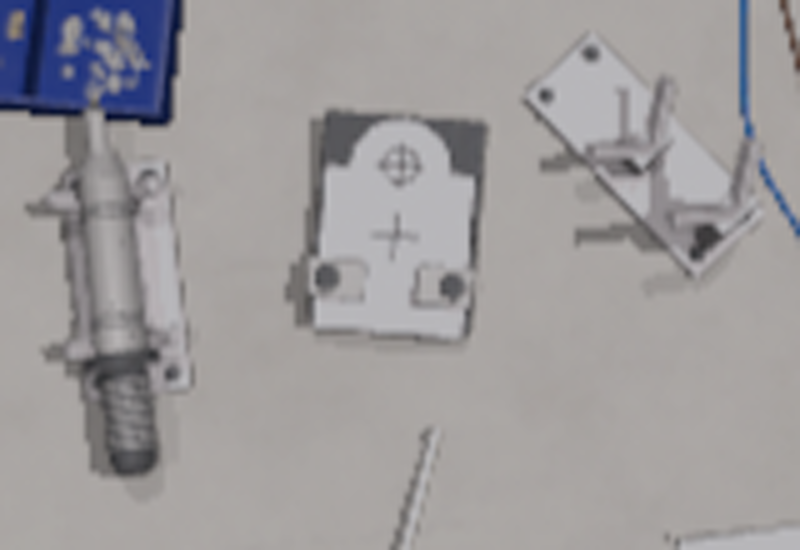

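View pics/c2.png

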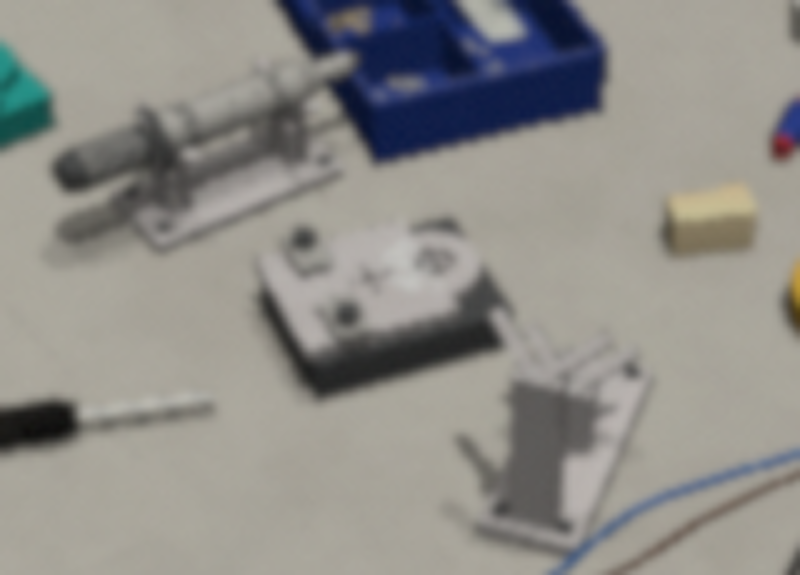

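Run:
```python
from h import *
t=load("top0");s=load("side0")
C=lambda x,y:(230+(x+.5)/5-.5,190+(y+.5)/5-.5)
C2=lambda x,y:(230+(x+.5)/5-.5,160+(y+.5)/5-.5)
print("mark",atz(t,*C(400,164),.032),"side",atz(s,*C2(436,261),.032),"plain",atz(t,*C(396,236),.032), atz(s,*C2(372,278),.032))
q=[(590,33),(525,97),(697,275),(762,212)]
Q=np.array([atz(t,*C(*p),.010) for p in q]);print("rest base",Q.round(4),Q.mean(0),[np.linalg.norm(Q[i]-Q[i-1]) for i in range(4)])
for nm,p in dict(capend=(133,470),tip=(93,95),collarL=(95,362),collarR=(157,362)).items(): print(nm,atz(t,*C(*p),.05))
for nm,p in dict(capend=(65,168),tip=(352,60)).items(): print("side",nm,atz(s,*C2(*p),.05))
P=cloud(t)
# cap/body top points
for x0,x1,y0,y1,nm in [(100,145,400,460,'cap'),(100,125,240,320,'body')]:
    u0,v0=C(x0,y0);u1,v1=C(x1,y1);w=P[int(v0):int(v1)+1,int(u0):int(u1)+1].reshape(-1,3)
    print(nm,np.nanpercentile(w[:,2],[10,50,90,99]))
# block
w=P[212:260,290:330].reshape(-1,3);w=w[w[:,2]>.025];print(np.nanmedian(w[:,2]))
w=P[190:250,330:390].reshape(-1,3)
print("rest top pts",np.nanmax(w[:,2]), w[np.nanargmax(w[:,2])])
```

```text
mark [0.58189737 0.29428332 0.032     ] side [0.58345807 0.29628381 0.032     ] plain [0.54822464 0.29637444 0.032     ] [0.55108266 0.29938408 0.032     ]
rest base [[0.647  0.2037 0.01  ]
 [0.6163 0.2352 0.01  ]
 [0.5304 0.1556 0.01  ]
 [0.5599 0.1241 0.01  ]] [0.58840821 0.17963667 0.01      ] [np.float64(0.11795132153030134), np.float64(0.043967670979977086), np.float64(0.11714734132410512), np.float64(0.043077205759718656)]
capend [0.44184353 0.41502726 0.05      ]
tip [0.61337049 0.43531219 0.05      ]
collarL [0.49052264 0.43280959 0.05      ]
collarR [0.49019879 0.40461983 0.05      ]
side capend [0.44729851 0.42208809 0.05      ]
side tip [0.60961507 0.43764891 0.05      ]
cap [-0.00049009  0.0586631   0.06294405  0.06531541]
body [0.05768738 0.06117028 0.06397161 0.0661392 ]
0.03253440901642346
rest top pts 0.11361253403706617 [0.57638284 0.14078238 0.11361253]
```

Run:
```python
from h import *
from cell import observe
for n in ("top0","side0"):
    P=cloud(load(n)).reshape(-1,3)
    m=(P[:,2]>.047)&(P[:,2]<.07)&(P[:,0]>.42)&(P[:,0]<.58)&(P[:,1]>.38)&(P[:,1]<.46)
    w=P[m]; 
    # body only points high
    w=w[w[:,2]>.054]
    l=cv2.fitLine(w[:,:2].astype(np.float32),cv2.DIST_HUBER,0,.01,.01).ravel();l=l*np.sign(l[0])
    print(n,m.sum(),l, "y at x=.46,.50,.55:",[l[3]+(x-l[2])*l[1]/l[0] for x in(.46,.5,.55)],"az",np.degrees(np.arctan2(l[1],l[0])),w[:,0].min(),w[:,0].max())
    m=(P[:,2]>.012)&(P[:,2]<.13)&(P[:,0]>.5)&(P[:,0]<.68)&(P[:,1]>.1)&(P[:,1]<.26)
    w=P[m];c=np.array([.5884,.1796]);a=np.radians(42.6);e=np.array([np.cos(a),np.sin(a)]);f=np.array([-e[1],e[0]])
    x=(w[:,:2]-c)@e;y=(w[:,:2]-c)@f
    for lo,hi in((.02,.05),(.05,.08),(.08,.125)):
        k=(w[:,2]>lo)&(w[:,2]<hi)&(abs(y)<.04)&(abs(x)<.07)
        if k.sum(): print(n,lo,k.sum(),"x",np.percentile(x[k],[2,50,98]).round(4),"y",np.percentile(y[k],[2,50,98]).round(4))
o=observe();print(R.from_rotvec(o["ee_rot"]).as_matrix().round(3))
```

```text
top0 720 [0.99263775 0.12112093 0.51010436 0.42181903] y at x=.46,.50,.55: [np.float32(0.41570532), np.float32(0.4205861), np.float32(0.42668706)] az 6.956799 0.4386145485376778 0.5790252095384714
top0 0.02 59 x [-0.0657 -0.0048  0.0066] y [-0.0308  0.0018  0.0115]
top0 0.05 89 x [-0.0563  0.0051  0.0149] y [-0.0236  0.0021  0.0247]
top0 0.08 127 x [-0.0553 -0.0444 -0.0335] y [-0.0222 -0.      0.0255]
side0 510 [0.9925236  0.122053   0.5093711  0.41739687] y at x=.46,.50,.55: [np.float32(0.4113256), np.float32(0.41624448), np.float32(0.4223931)] az 7.0106015 0.4403171100747943 0.5789196218240884
side0 0.02 174 x [-0.0571 -0.0524  0.0046] y [-0.013  -0.0051  0.009 ]
side0 0.05 179 x [-0.0568 -0.0529  0.0144] y [-0.0234 -0.0022  0.0222]
side0 0.08 187 x [-0.0558 -0.0486 -0.0355] y [-0.0236 -0.0011  0.0222]
[[-0.933  0.361 -0.   ]
 [ 0.361  0.933 -0.001]
 [-0.    -0.001 -1.   ]]
```

```bash
cat >> h.py <<'E'
def plan(x,y,z,az=None,az0=None,p0=None):
    from cell import observe
    o=observe();M=R.from_rotvec(o["ee_rot"]).as_matrix()
    d=M.T@(np.array([x,y,z])-o["position"])*100
    a=np.degrees(np.arctan2(M[1,1],M[0,1]))
    t=0 if az is None else (a-az+90)%180-90
    print("t%.2f"%o["clock"],"pos",o["position"].round(4),"jaw az %.1f"%a,"tilt",np.degrees(np.arccos(-M[2,2])).round(2),"F",o["force"].round(2),"w",round(o["width"],3),"q7 %.2f"%o["joints"][6])
    print("-> xyz cm",d.round(2),"turn",round(t,1))
E
python3 -c "
from h import *
plan(.4638,.4157,.20,97)"
```

```text
t0.10 pos [0.2252 0.5825 0.226 ] jaw az 68.9 tilt 0.08 F [ 0.03 -0.33 -0.09] w 1.001 q7 -0.08
-> xyz cm [-28.27  -6.96   2.62] turn -28.1
```

{"op": "arm_command", "data": {
  "deltas": [
    {"xyz": [-4,-1,0.5],"turn": -6,"jaw": 0},
    {"xyz": [-8,-2,1],"turn": -12,"jaw": 0},
    {"xyz": [-12,-3,1.5],"turn": -18,"jaw": 0},
    {"xyz": [-16,-4,2],"turn": -24,"jaw": 0},
    {"xyz": [-20,-5,2.6],"turn": -28.1,"jaw": 0}
  ],
  "force": 40
}}

```text
clock: 0.52
position: [0.395, 0.4623, 0.1998]
ee_rot: [0.2, -3.135, 0.003]
force: [1.2, 0.8, -0.0]
width: 1.0
```

```bash
python3 -c "
from h import *
plan(.4638,.4157,.10,97)"
```

```text
t0.52 pos [0.395  0.4623 0.1998] jaw az 97.3 tilt 0.1 F [ 1.16  0.8  -0.04] w 1.0 q7 0.73
-> xyz cm [-6.24 -5.48  9.98] turn 0.3
```

{"op": "arm_command", "data": {
  "deltas": [
    {"xyz": [-3.1,-2.7,2],"turn": 0.3,"jaw": 0},
    {"xyz": [-6.24,-5.48,4],"turn": 0.3,"jaw": 0},
    {"xyz": [-6.24,-5.48,7],"turn": 0.3,"jaw": 0},
    {"xyz": [-6.24,-5.48,9.98],"turn": 0.3,"jaw": 0},
    {"xyz": [-6.24,-5.48,9.98],"turn": 0.3,"jaw": 0}
  ]
}}

```text
clock: 0.93
position: [0.462, 0.4116, 0.094]
ee_rot: [0.188, -3.128, 0.014]
force: [-1.2, -0.6, -0.0]
width: 1.0
```

```bash
python3 -c "
from h import *
from cell import get_image
plan(.4638,.4157,.031,97)
for n,b in (('top',(190,310,190,350)),('side',(130,250,190,350))):
    d=get_image(n);np.savez('pics/%s1.npz'%n,**d);r0,r1,c0,c1=b
    cv2.imwrite('pics/%s1c.png'%n,cv2.resize(d['frame'][r0:r1,c0:c1,::-1],None,fx=5,fy=5,interpolation=cv2.INTER_CUBIC))
"
```

```text
t0.93 pos [0.462  0.4116 0.094 ] jaw az 96.9 tilt 0.66 F [-1.24 -0.58 -0.05] w 1.0 q7 0.86
-> xyz cm [-0.29  0.44  6.29] turn -0.1
```

View pics/side1c.png

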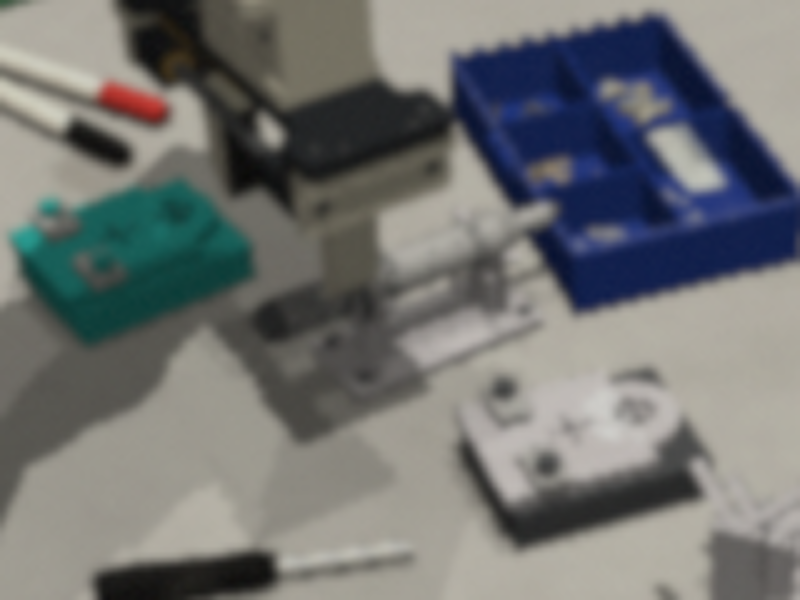

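View pics/top1c.png

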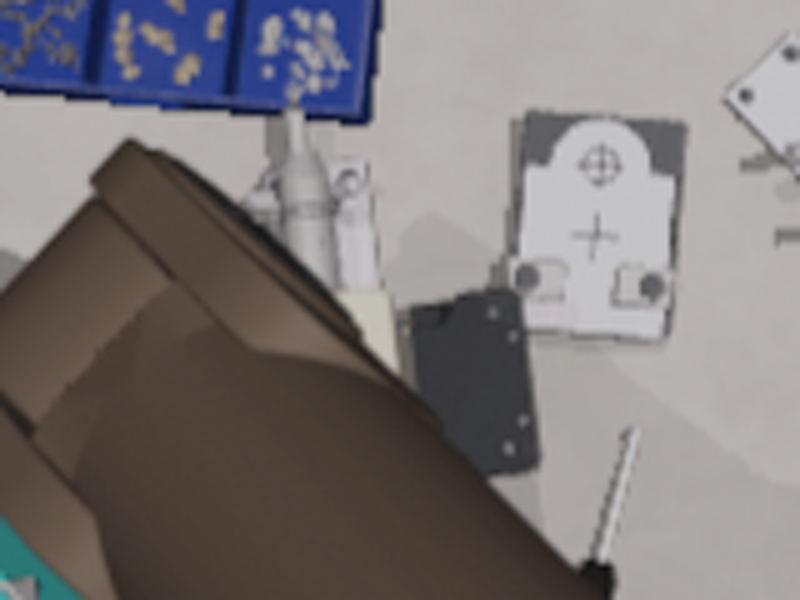

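The side view shows the fingers above the cap (about 340,270 in the crop), straddling it. I'll re-measure and then descend.

```bash
python3 -c "
from h import *
plan(.4638,.4157,.031,97)"
```

```text
t1.03 pos [0.4628 0.4156 0.0995] jaw az 97.0 tilt 0.24 F [0.1  0.91 1.36] w 1.002 q7 0.86
-> xyz cm [-0.13  0.02  6.85] turn 0.0
```

{"op": "arm_command", "data": {
  "deltas": [
    {"xyz": [-0.1,0,2],"turn": 0,"jaw": 0},
    {"xyz": [-0.1,0,4],"turn": 0,"jaw": 0},
    {"xyz": [-0.1,0,6],"turn": 0,"jaw": 0},
    {"xyz": [-0.1,0,6.85],"turn": 0,"jaw": 0},
    {"xyz": [-0.1,0,6.85],"turn": 0,"jaw": 0}
  ]
}}

```text
clock: 1.45
position: [0.4627, 0.4161, 0.031]
ee_rot: [0.195, -3.132, 0.005]
force: [-0.6, -0.0, -0.3]
width: 0.998
```

{"op": "arm_command", "data": {
  "deltas": [
    {"xyz": [0,0,0],"turn": 0,"jaw": 100},
    {"xyz": [0,0,0],"turn": 0,"jaw": 170},
    {"xyz": [0,0,0],"turn": 0,"jaw": 230},
    {"xyz": [0,0,0],"turn": 0,"jaw": 255},
    {"xyz": [0,0,0],"turn": 0,"jaw": 255}
  ],
  "force": 40
}}

```text
clock: 1.87
position: [0.463, 0.4165, 0.0318]
ee_rot: [0.195, -3.133, 0.004]
force: [0.5, -0.2, 0.7]
width: 0.686
```

```bash
python3 -c "
from h import *
plan(.4638,.4157,.031,97)"
```

```text
t1.87 pos [0.463  0.4165 0.0318] jaw az 97.1 tilt 0.22 F [ 0.54 -0.2   0.72] w 0.686 q7 0.86
-> xyz cm [-0.07 -0.09  0.08] turn 0.1
```

{"op": "arm_command", "data": {
  "deltas": [
    {"xyz": [0,0,0],"turn": 0,"jaw": 255},
    {"xyz": [0,0,0],"turn": 0,"jaw": 255},
    {"xyz": [0,0,0],"turn": 0,"jaw": 255},
    {"xyz": [0,0,0],"turn": 0,"jaw": 255},
    {"xyz": [0,0,0],"turn": 0,"jaw": 255}
  ]
}}

```text
clock: 2.28
position: [0.4631, 0.4164, 0.0317]
ee_rot: [0.195, -3.132, 0.004]
force: [0.0, 0.3, 0.3]
width: 0.318
```

{"op": "arm_command", "data": {
  "deltas": [
    {"xyz": [0,0,0],"turn": 0,"jaw": 255},
    {"xyz": [0,0,0],"turn": 0,"jaw": 255},
    {"xyz": [0,0,0],"turn": 0,"jaw": 255},
    {"xyz": [0,0,0],"turn": 0,"jaw": 255},
    {"xyz": [0,0,0],"turn": 0,"jaw": 255}
  ]
}}

```text
clock: 2.7
position: [0.4627, 0.4173, 0.0319]
ee_rot: [0.196, -3.132, 0.003]
force: [-2.6, 3.7, 2.5]
width: 0.23
```

```bash
python3 -c "
from h import *
plan(.4638,.4157,.20,97)"
```

```text
t2.70 pos [0.4627 0.4173 0.0319] jaw az 97.2 tilt 0.2 F [-2.61  3.67  2.53] w 0.23 q7 0.86
-> xyz cm [ -0.04  -0.19 -16.81] turn 0.2
```

{"op": "arm_command", "data": {
  "deltas": [
    {"xyz": [0,0,-1.5],"turn": 0,"jaw": 255},
    {"xyz": [0,0,-3.5],"turn": 0,"jaw": 255},
    {"xyz": [0,0,-5.5],"turn": 0,"jaw": 255},
    {"xyz": [0,0,-7.5],"turn": 0,"jaw": 255},
    {"xyz": [0,0,-9],"turn": 0,"jaw": 255}
  ]
}}

```text
clock: 3.12
position: [0.4636, 0.4164, 0.1231]
ee_rot: [0.194, -3.133, 0.004]
force: [0.1, 0.4, -0.7]
width: 0.226
```

{"op": "arm_command", "data": {
  "deltas": [
    {"xyz": [0,0,-2],"turn": 0,"jaw": 255},
    {"xyz": [0,0,-4],"turn": 0,"jaw": 255},
    {"xyz": [0,0,-6],"turn": 0,"jaw": 255},
    {"xyz": [0,0,-8],"turn": 0,"jaw": 255},
    {"xyz": [0,0,-9],"turn": 0,"jaw": 255}
  ]
}}

```text
clock: 3.53
position: [0.4648, 0.416, 0.215]
ee_rot: [0.192, -3.135, 0.004]
force: [0.5, 1.1, -1.2]
width: 0.223
```

```bash
cat >> h.py <<'E'
def snap(tag,b,n="side",f=5):
    from cell import get_image
    d=get_image(n);np.savez('pics/%s%s.npz'%(n,tag),**d);r0,r1,c0,c1=b
    cv2.imwrite('pics/%s%sc.png'%(n,tag),cv2.resize(d['frame'][r0:r1,c0:c1,::-1],None,fx=f,fy=f,interpolation=cv2.INTER_CUBIC))
E
python3 -c "
from h import *
snap('2',(60,210,190,350),'side',4)
plan(.4638,.4157,.20,97)"
```

```text
t3.58 pos [0.4652 0.4166 0.2162] jaw az 97.0 tilt 0.06 F [0.67 0.93 0.43] w 0.226 q7 0.87
-> xyz cm [ 0.15 -0.08  1.62] turn 0.0
```

View pics/side2c.png

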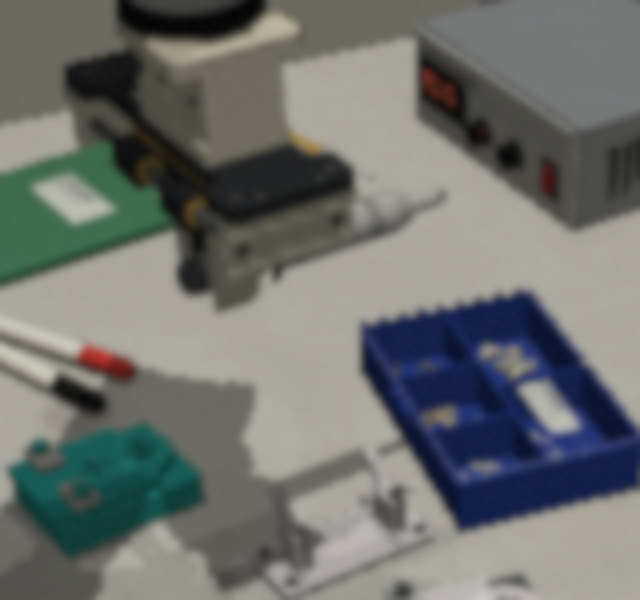

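Held level by the cap (cap about 195,275, body out to 440,195 in the crop). Next I'll ease the grip so that it swings point-down.

{"op": "arm_command", "data": {
  "deltas": [
    {"xyz": [0,0,0],"turn": 0,"jaw": 255},
    {"xyz": [0,0,0],"turn": 0,"jaw": 255},
    {"xyz": [0,0,0],"turn": 0,"jaw": 255},
    {"xyz": [0,0,0],"turn": 0,"jaw": 255}
  ],
  "force": 10
}}

```text
clock: 3.92
position: [0.4646, 0.416, 0.2147]
ee_rot: [0.192, -3.134, 0.004]
force: [0.5, -0.7, -1.4]
width: 0.236
```

```bash
python3 -c "
from h import *
snap('3',(60,210,190,350),'side',4)
plan(.4638,.4157,.20,97)"
```

```text
t3.97 pos [0.4647 0.4162 0.2149] jaw az 97.0 tilt 0.15 F [ 0.3   0.35 -2.76] w 0.234 q7 0.87
-> xyz cm [ 0.1  -0.03  1.49] turn 0.0
```

View pics/side3c.png

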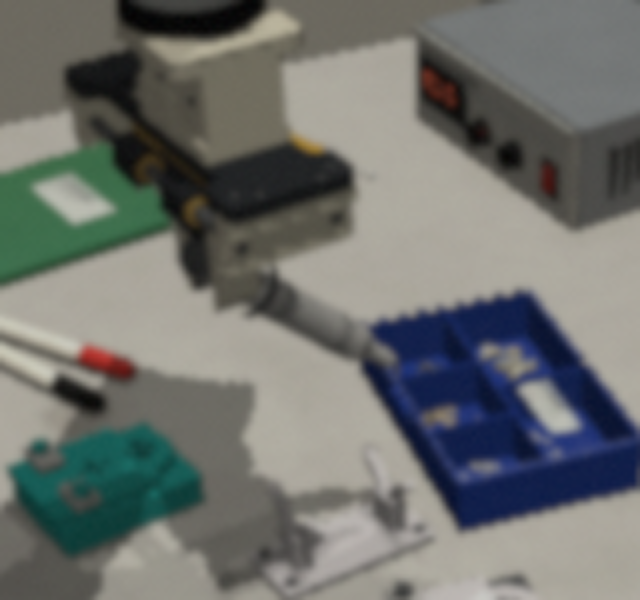

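The punch has swung to roughly 45°, which suits the rest. I'll tighten the grip to freeze it and look again.

{"op": "arm_command", "data": {
  "deltas": [
    {"xyz": [0,0,0],"turn": 0,"jaw": 255},
    {"xyz": [0,0,0],"turn": 0,"jaw": 255}
  ],
  "force": 40
}}

```text
clock: 4.13
position: [0.4645, 0.4159, 0.2141]
ee_rot: [0.193, -3.134, 0.005]
force: [0.4, -0.2, -0.5]
width: 0.231
```

```bash
python3 -c "
from h import *
snap('4',(60,210,190,350),'side',4)
snap('4',(150,350,150,350),'top',3)
plan(.4638,.4157,.20,97)"
```

```text
t4.23 pos [0.4646 0.4161 0.2145] jaw az 97.0 tilt 0.18 F [-1.44  0.01 -1.03] w 0.228 q7 0.87
-> xyz cm [ 0.08 -0.02  1.45] turn 0.0
```

View pics/side4c.png

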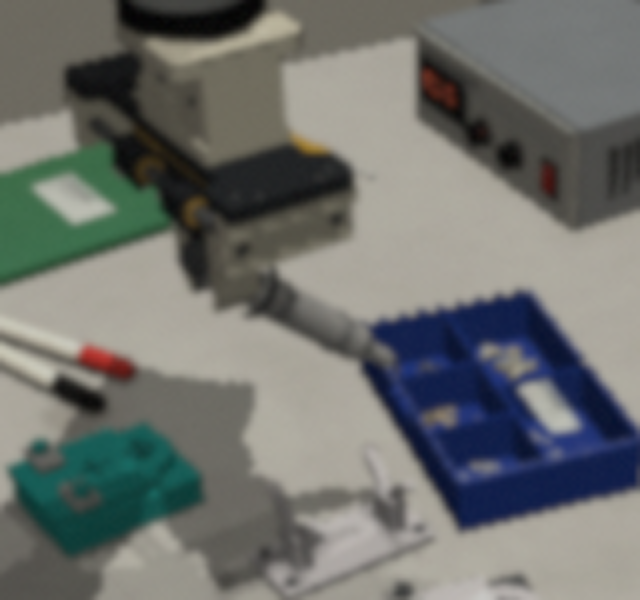

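View pics/top4c.png

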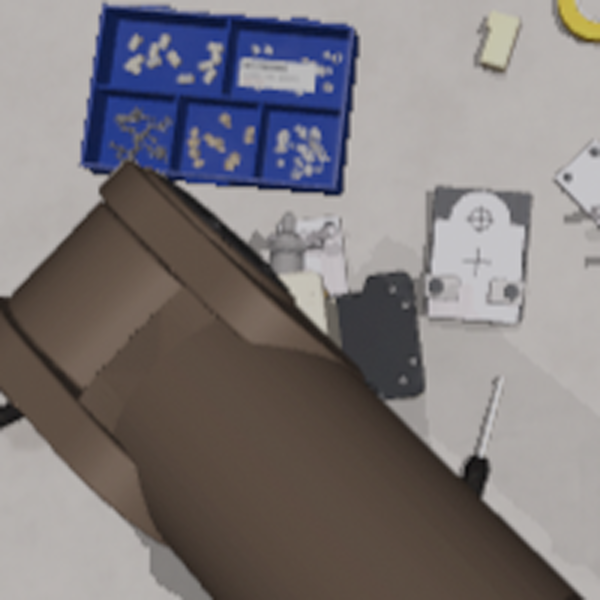

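```bash
cat >> h.py <<'E'
def inplane(d,u,v,p,az):
    o,r=ray(d,u,v);a=np.radians(az);n=np.array([-np.sin(a),np.cos(a),0]);q=o+r*(n@(p-o))/(n@r)
    e=np.array([np.cos(a),np.sin(a),0]);return np.array([(q-p)@e,q[2]-p[2]])*1000
E
python3 - <<'E'
from h import *
d=load("side4");p=np.array([.4646,.4161,.2145+.019])
for nm,(x,y) in dict(collar=(266,290),bodyend=(372,343),nose=(392,355)).items(): 
    q=inplane(d,190+(x+.5)/4-.5,60+(y+.5)/4-.5,p,7);print(nm,q.round(1))
im=cv2.imread("pics/side4c.png")[250:390,200:420];cv2.imwrite("pics/z.png",cv2.resize(im,None,fx=3.4,fy=3.4,interpolation=cv2.INTER_CUBIC))
E
```

```text
collar [ 29.7 -24.3]
bodyend [ 96.7 -84. ]
nose [110.3 -97.5]
```

View pics/z.png

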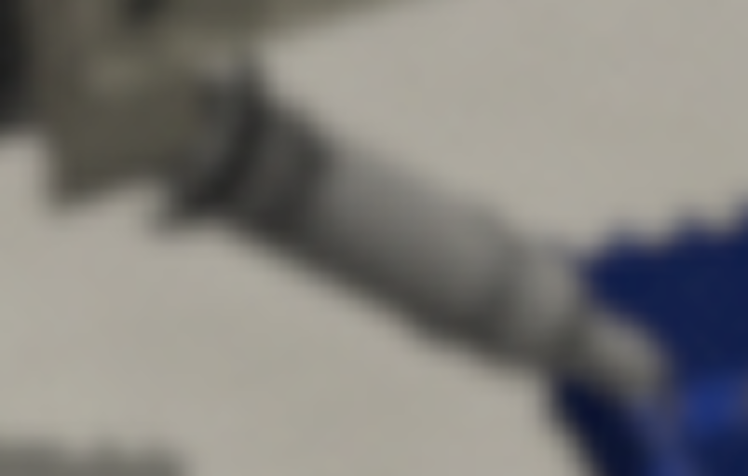

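Run:
```python
from h import *
for t,p in (("2",[.4652,.4166,.2352]),):
    d=load("side"+t)
    for nm,(x,y) in dict(tip=(443,196)).items(): 
        q=inplane(d,190+(x+.5)/4-.5,60+(y+.5)/4-.5,np.array(p),7);print(nm,q.round(1))
p=np.array([.4646,.4161,.2145+.019]);d=load("side4");a=np.radians(7)
fr=d["frame"][60:210,190:350,::-1];im=cv2.resize(fr,None,fx=5,fy=5,interpolation=cv2.INTER_CUBIC)
for ang,xg,col in((42,-31,(0,0,255)),(42,-43,(0,255,0))):
  b=np.radians(ang)
  for x in(-55,0,82,92,118):
    s=(x-xg)/1000;q=p+s*np.array([np.cos(b)*np.cos(a),np.cos(b)*np.sin(a),-np.sin(b)])
    u=(proj(d,q)-[190,60]+.5)*5-.5;cv2.circle(im,tuple(int(k) for k in u),3,col,-1)
cv2.imwrite("pics/z2.png",im[150:550,100:600])
P=cloud(d)
# body points from depth
w=P[125:160,245:300].reshape(-1,3);m=(w[:,2]>.1)&(w[:,2]<.24);w=w[m]
e=np.array([np.cos(a),np.sin(a),0]);f=np.array([-np.sin(a),np.cos(a),0]);
r=w-p;x=r@e;z=r[:,2];print(len(w),"lat",np.median(r@f),"x range",x.min(),x.max(),"z",z.min(),z.max());
k=x>.04;print(np.polyfit(x[k],z[k],1),np.degrees(np.arctan(np.polyfit(x[k],z[k],1)[0])))
```

```text
tip [148.7  -4. ]
417 lat -0.011081509677911354 x range -0.010321415550411047 0.10912249628465608 z -0.10036123691240145 0.006160608001152534
[-8.84677092e-01  5.79569937e-05] -41.49845175028182
```

View pics/z2.png

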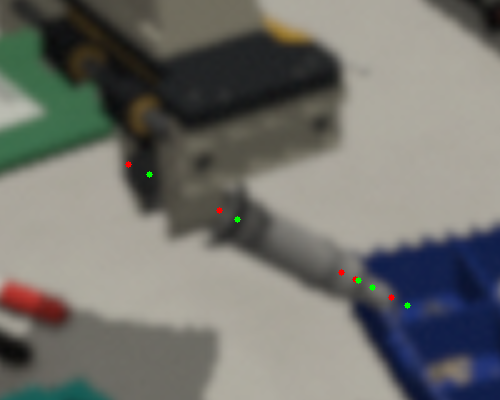

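```bash
python3 -c "
from h import *
plan(.57,.163,.24,132.6)"
```

```text
t4.23 pos [0.4646 0.4161 0.2145] jaw az 97.0 tilt 0.18 F [-1.44  0.01 -1.03] w 0.228 q7 0.87
-> xyz cm [ -7.35 -26.41  -2.49] turn -35.6
```

{"op": "arm_command", "data": {
  "deltas": [
    {"xyz": [-0.8,-3,-1.5],"turn": -5,"jaw": 255},
    {"xyz": [-1.6,-6,-2.5],"turn": -11,"jaw": 255},
    {"xyz": [-2.5,-9,-2.5],"turn": -17,"jaw": 255},
    {"xyz": [-3.4,-12,-2.5],"turn": -23,"jaw": 255},
    {"xyz": [-4.2,-15,-2.5],"turn": -29,"jaw": 255}
  ]
}}

```text
clock: 4.65
position: [0.5254, 0.2711, 0.2402]
ee_rot: [0.979, -2.984, 0.004]
force: [-0.1, 0.4, -0.8]
width: 0.228
```

```bash
python3 -c "
from h import *
plan(.57,.163,.24,132.6)"
```

```text
t4.65 pos [0.5254 0.2711 0.2402] jaw az 126.3 tilt 0.16 F [-0.06  0.36 -0.77] w 0.228 q7 1.60
-> xyz cm [  2.81 -11.35   0.05] turn -6.3
```

{"op": "arm_command", "data": {
  "deltas": [
    {"xyz": [0.8,-3.3,0],"turn": -3,"jaw": 255},
    {"xyz": [1.6,-6.5,0],"turn": -5,"jaw": 255},
    {"xyz": [2.4,-9.5,0],"turn": -6.3,"jaw": 255},
    {"xyz": [2.8,-11.3,0],"turn": -6.3,"jaw": 255},
    {"xyz": [2.8,-11.3,0],"turn": -6.3,"jaw": 255}
  ]
}}

```text
clock: 5.07
position: [0.5719, 0.1573, 0.2405]
ee_rot: [1.131, -2.93, 0.009]
force: [1.0, -0.4, -1.5]
width: 0.228
```

```bash
python3 -c "
from h import *
snap('5',(100,250,270,430),'side',5)
snap('5',(150,290,270,430),'top',5)
plan(.5655,.1585,.166,132.6)"
```

```text
t5.17 pos [0.57   0.1628 0.2405] jaw az 132.5 tilt 0.15 F [-0.29  0.32 -1.36] w 0.228 q7 1.91
-> xyz cm [0.61 0.   7.45] turn -0.1
```

View pics/side5c.png

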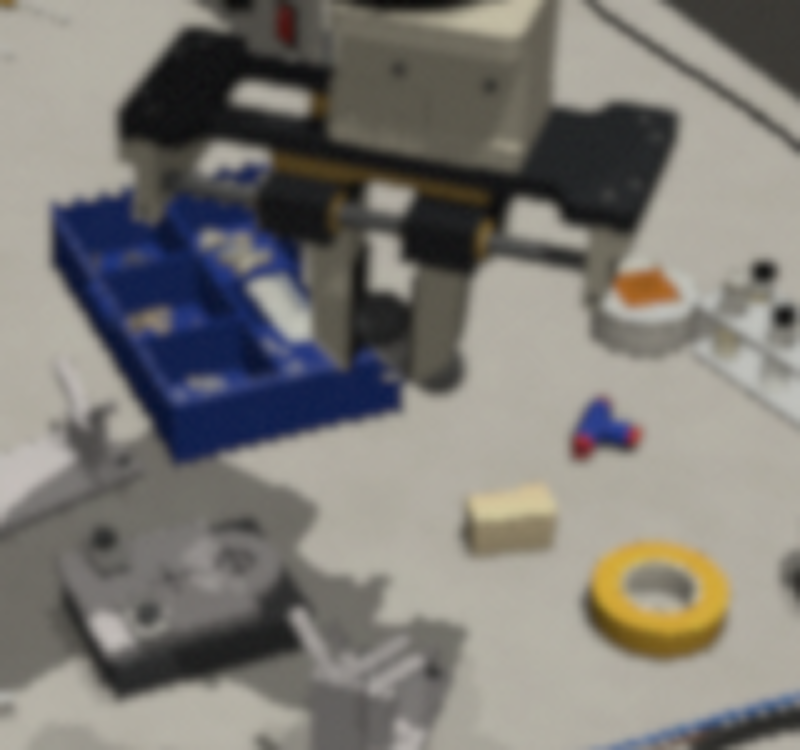

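View pics/top5c.png

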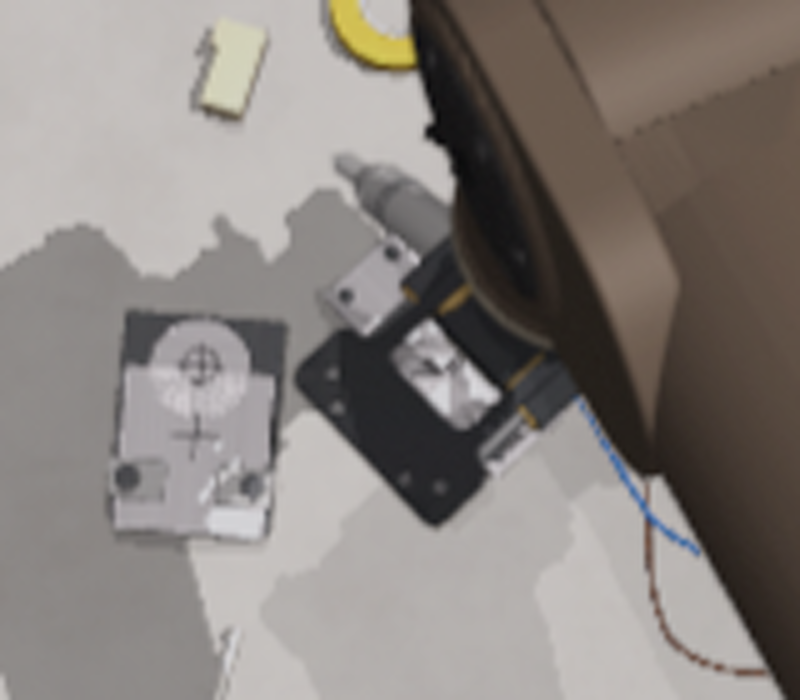

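Run:
```python
from h import *
d=load("top5");p=np.array([.57,.163,.2595]);a=np.radians(42.5)
fr=d["frame"][160:240,300:400,::-1];im=cv2.resize(fr,None,fx=8,fy=8,interpolation=cv2.INTER_CUBIC)
b=np.radians(42)
for x in(-55,0,82,92,118):
    s=(x+43)/1000;q=p+s*np.array([np.cos(b)*np.cos(a),np.cos(b)*np.sin(a),-np.sin(b)])
    u=(proj(d,q)-[300,160]+.5)*8-.5;cv2.circle(im,tuple(int(k) for k in u),4,(0,255,0),-1)
cv2.imwrite("pics/z3.png",im)
for t in((339,182),(342,184)): print(inplane(d,*t,p,42.5))
```

```text
[ 96.65707861 -60.76869899]
[ 88.1820044 -51.2216494]
```

View pics/z3.png

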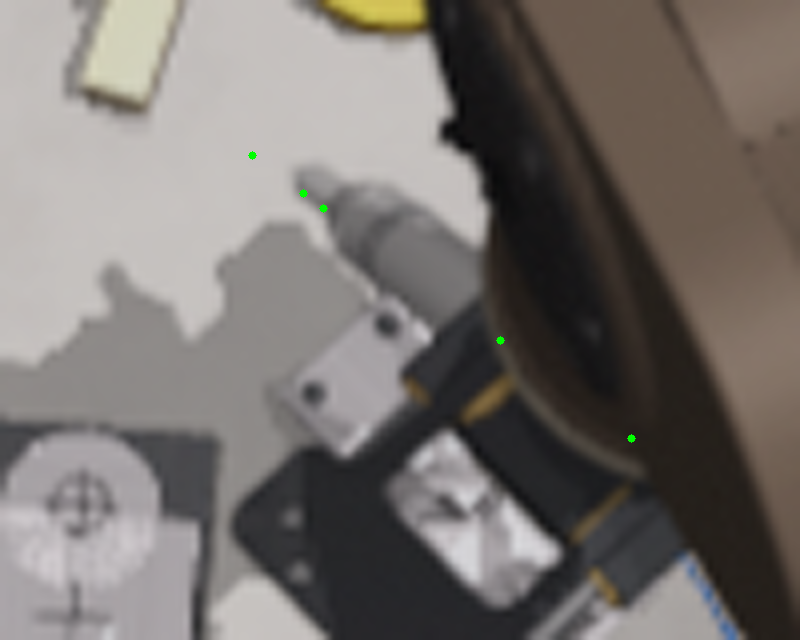

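Run:
```python
from h import *
snap('6',(160,240,300,400),'top',8)
plan(.5655,.1585,.166,132.6)
from cell import observe
d=load("top6");p=observe()["position"]+[0,0,.019];a=np.radians(42.5)
im=cv2.imread("pics/top6c.png")
for xg,ang,col in((-31,42,(0,255,0)),(-31,48,(0,255,255)),(-38,48,(0,0,255))):
  b=np.radians(ang)
  for x in(0,67,82,92,118):
    s=(x-xg)/1000;q=p+s*np.array([np.cos(b)*np.cos(a),np.cos(b)*np.sin(a),-np.sin(b)])
    u=(proj(d,q)-[300,160]+.5)*8-.5;cv2.circle(im,tuple(int(k) for k in u),4,col,-1)
cv2.imwrite("pics/z4.png",im)
```

```text
t5.22 pos [0.5696 0.1642 0.2405] jaw az 132.6 tilt 0.12 F [-0.13 -0.39 -0.65] w 0.226 q7 1.91
-> xyz cm [ 0.67 -0.14  7.45] turn 0.0
```

View pics/z4.png

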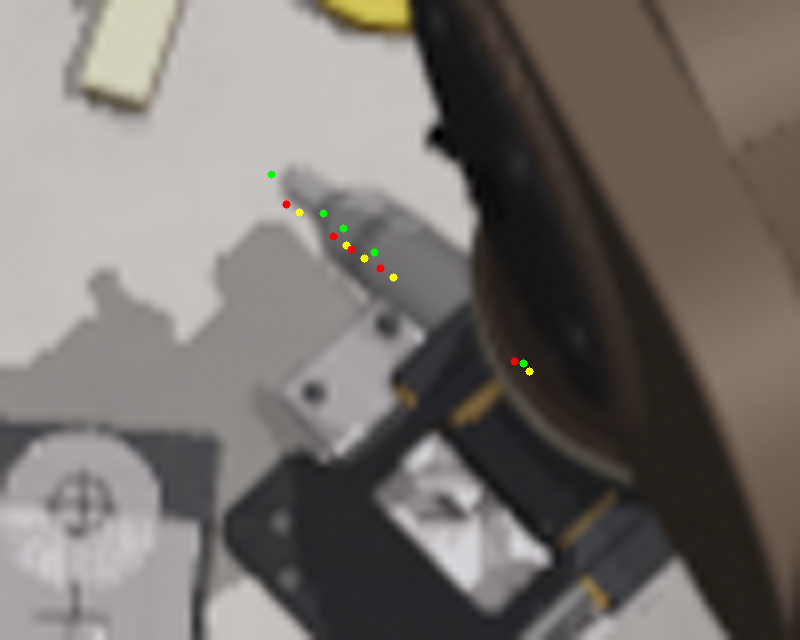

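Run:
```python
from h import *
d=load("top6");p=np.array([.5696,.1642,.2595])
for az in (42.6,40.6):
  for x,y in((288,170),(328,196),(380,231)):
    q=inplane(d,300+(x+.5)/8-.5,160+(y+.5)/8-.5,p,az);print(az,q.round(1),np.degrees(np.arctan2(-q[1],q[0])).round(1),np.linalg.norm(q).round(1))
P=cloud(d);w=P[175:200,330:362].reshape(-1,3);w=w[(w[:,2]>.12)&(w[:,2]<.26)]
a=np.radians(42.6);e=np.array([np.cos(a),np.sin(a),0]);f=np.array([-np.sin(a),np.cos(a),0]);r=w-p
x=r@e;y=r@f;z=r[:,2]
for lo in range(30,130,10):
    k=(x>lo/1e3)&(x<lo/1e3+.01)
    if k.sum()>2: print(lo,k.sum(),"lat",np.percentile(y[k],[5,50,95]).round(4),"ztop",np.percentile(z[k],[50,90]).round(4))
```

```text
42.6 [104.6 -73.5] 35.1 127.9
42.6 [ 90.3 -56.6] 32.1 106.6
42.6 [ 72.3 -36.7] 26.9 81.1
40.6 [108.2 -97. ] 41.9 145.3
40.6 [ 93.1 -76.5] 39.4 120.5
40.6 [ 74.3 -52.3] 35.1 90.8
40 16 lat [-0.0041  0.0006  0.0056] ztop [-0.031  -0.0292]
50 52 lat [-0.0105  0.0003  0.0086] ztop [-0.0418 -0.0346]
60 52 lat [-0.0113  0.0001  0.0087] ztop [-0.0511 -0.0453]
70 50 lat [-0.0112  0.0007  0.0092] ztop [-0.0603 -0.0538]
80 37 lat [-0.0086 -0.0001  0.0066] ztop [-0.0678 -0.0629]
90 17 lat [-0.0054 -0.001   0.0026] ztop [-0.0857 -0.076 ]
100 14 lat [-0.0063 -0.0017  0.0019] ztop [-0.0939 -0.0906]
```

```bash
python3 -c "
from h import *
plan(.5658,.1588,.1526,132.6)
plan(.547,.1415,.1275,132.6)"
```

```text
t5.22 pos [0.5696 0.1642 0.2405] jaw az 132.6 tilt 0.12 F [-0.13 -0.39 -0.65] w 0.226 q7 1.91
-> xyz cm [ 0.63 -0.13  8.79] turn 0.0
t5.22 pos [0.5696 0.1642 0.2405] jaw az 132.6 tilt 0.12 F [-0.13 -0.39 -0.65] w 0.226 q7 1.91
-> xyz cm [ 3.18 -0.13 11.3 ] turn 0.0
```

{"op": "arm_command", "data": {
  "deltas": [
    {"xyz": [0.2,0,2.5],"turn": 0,"jaw": 255},
    {"xyz": [0.4,-0.1,5],"turn": 0,"jaw": 255},
    {"xyz": [0.6,-0.1,7.5],"turn": 0,"jaw": 255},
    {"xyz": [0.63,-0.13,8.8],"turn": 0,"jaw": 255},
    {"xyz": [0.63,-0.13,8.8],"turn": 0,"jaw": 255}
  ]
}}

```text
clock: 5.63
position: [0.563, 0.1599, 0.1494]
ee_rot: [1.144, -2.919, 0.001]
force: [-0.4, 0.4, -1.8]
width: 0.231
```

{"op": "arm_command", "data": {
  "deltas": [
    {"xyz": [0.6,0,0.6],"turn": 0,"jaw": 255},
    {"xyz": [1.2,0,1.2],"turn": 0,"jaw": 255},
    {"xyz": [1.8,0,1.8],"turn": 0,"jaw": 255},
    {"xyz": [2.5,0,2.5],"turn": 0,"jaw": 255},
    {"xyz": [2.5,0,2.5],"turn": 0,"jaw": 255}
  ]
}}

```text
clock: 6.05
position: [0.5428, 0.1411, 0.1235]
ee_rot: [1.141, -2.917, 0.002]
force: [-0.3, 0.3, -1.6]
width: 0.23
```

```bash
python3 -c "
from h import *
snap('7',(130,270,290,430),'side',5)
snap('7',(160,290,290,420),'top',5)
plan(.5397,.1348,.1172,132.6)"
```

```text
t6.15 pos [0.5444 0.1425 0.1247] jaw az 132.8 tilt 0.39 F [ 0.43  0.1  -0.95] w 0.228 q7 1.92
-> xyz cm [ 0.86 -0.25  0.76] turn 0.2
```

View pics/side7c.png

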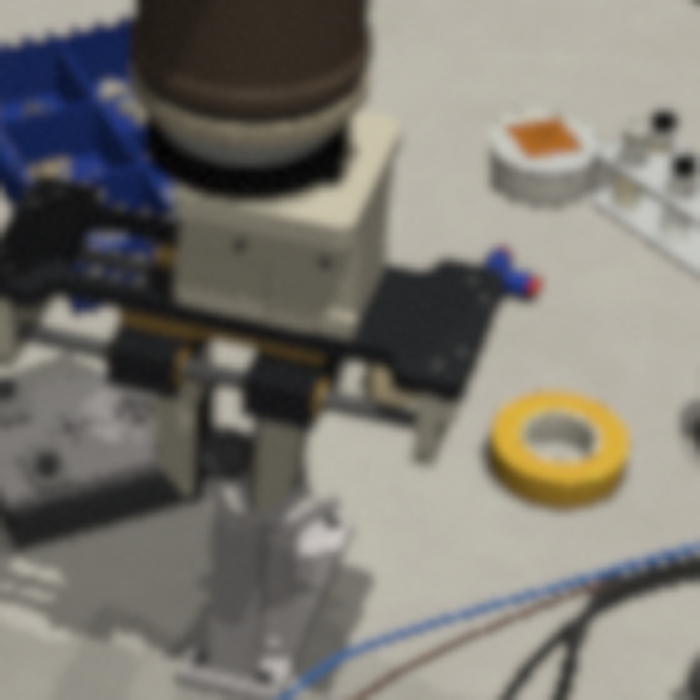

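View pics/top7c.png

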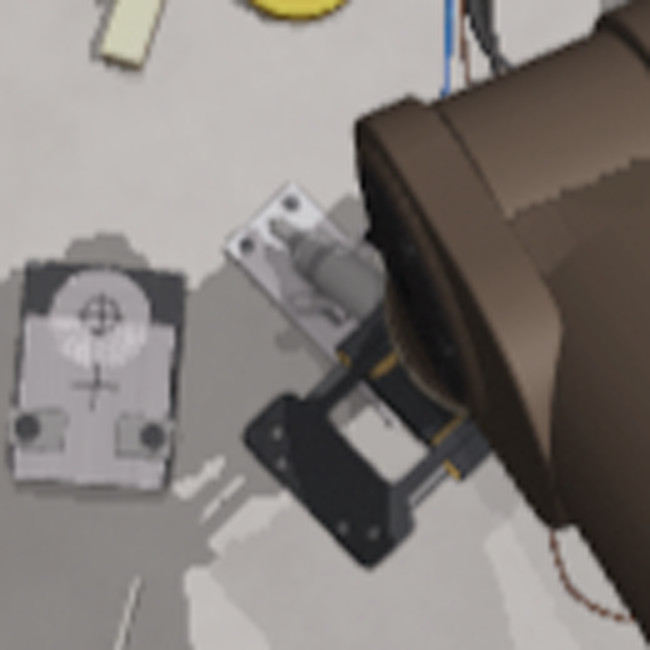

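Run:
```python
from h import *
d=load("top7");P=cloud(d)
c=np.array([.5884,.1796]);a=np.radians(42.6);e=np.array([np.cos(a),np.sin(a)]);f=np.array([-e[1],e[0]])
w=P[195:240,335:375].reshape(-1,3);w=w[w[:,2]>.02]
x=(w[:,:2]-c)@e;y=(w[:,:2]-c)@f;z=w[:,2]
for lo in range(-20,80,10):
    k=(x>lo/1e3)&(x<lo/1e3+.01)&(abs(y)<.03)
    if k.sum()>2: 
        zz=z[k];t=zz>np.percentile(zz,90)-.012
        print(lo,k.sum(),"lat",np.percentile(y[k][t],[5,50,95]).round(4),"z",np.percentile(zz,[10,50,90]).round(4))
print("max x",np.sort(x[(z>.03)&(abs(y)<.02)])[-5:])
```

```text
-20 30 lat [-0.0026  0.0057  0.0127] z [0.106  0.1129 0.1162]
-10 58 lat [-0.0051  0.0043  0.0122] z [0.0422 0.1008 0.1102]
0 69 lat [-0.0061  0.0037  0.0112] z [0.0559 0.0903 0.0992]
10 64 lat [-0.0069  0.0032  0.0121] z [0.0586 0.0835 0.0899]
20 40 lat [-0.0058  0.0035  0.0126] z [0.0704 0.0752 0.081 ]
30 17 lat [-0.0025  0.0021  0.0068] z [0.0516 0.059  0.0714]
40 12 lat [-0.0009  0.0031  0.0059] z [0.0473 0.0511 0.0536]
max x [0.04419412 0.04423779 0.04582362 0.046216   0.04753226]
```

{"op": "arm_command", "data": {
  "deltas": [
    {"xyz": [0.2,-0.27,0.2],"turn": 0,"jaw": 255},
    {"xyz": [0.4,-0.27,0.4],"turn": 0,"jaw": 255},
    {"xyz": [0.6,-0.27,0.6],"turn": 0,"jaw": 255},
    {"xyz": [0.86,-0.27,0.8],"turn": 0,"jaw": 255},
    {"xyz": [0.86,-0.27,0.8],"turn": 0,"jaw": 255}
  ]
}}

```text
clock: 6.57
position: [0.5405, 0.1354, 0.1172]
ee_rot: [1.144, -2.921, 0.0]
force: [0.2, 2.4, 2.4]
width: 0.229
```

{"op": "arm_command", "data": {
  "deltas": [
    {"xyz": [0,0,0],"turn": 0,"jaw": 255},
    {"xyz": [0,0,0],"turn": 0,"jaw": 255},
    {"xyz": [0,0,0],"turn": 0,"jaw": 255}
  ],
  "force": 5
}}

```text
clock: 6.82
position: [0.5404, 0.1354, 0.1171]
ee_rot: [1.144, -2.921, 0.0]
force: [-0.6, 2.4, 0.8]
width: 0.234
```

Run:
```python
from h import *
plan(.5397,.1348,.1172,132.6)
snap('8',(160,290,290,420),'top',5)
d=load("top8");P=cloud(d)
c=np.array([.5884,.1796]);a=np.radians(42.6);e=np.array([np.cos(a),np.sin(a)]);f=np.array([-e[1],e[0]])
w=P[195:240,335:375].reshape(-1,3);w=w[w[:,2]>.02]
x=(w[:,:2]-c)@e;y=(w[:,:2]-c)@f;z=w[:,2]
for lo in range(-20,80,10):
    k=(x>lo/1e3)&(x<lo/1e3+.01)&(abs(y)<.03)
    if k.sum()>2: 
        zz=z[k];t=zz>np.percentile(zz,90)-.012
        print(lo,k.sum(),"lat",np.percentile(y[k][t],[5,50,95]).round(4),"z",np.percentile(zz,[10,50,90]).round(4))
```

```text
t6.82 pos [0.5404 0.1354 0.1171] jaw az 132.8 tilt 0.27 F [-0.61  2.4   0.83] w 0.234 q7 1.93
-> xyz cm [ 0.09  0.   -0.01] turn 0.2
-20 48 lat [-0.0095 -0.0001  0.0101] z [0.0937 0.0998 0.1059]
-10 60 lat [-0.0081  0.0008  0.0088] z [0.0374 0.0893 0.0963]
0 74 lat [-0.0089  0.0016  0.0099] z [0.0551 0.0776 0.0868]
10 62 lat [-0.0086  0.0018  0.0101] z [0.0595 0.0696 0.0779]
20 20 lat [-0.0052  0.0012  0.008 ] z [0.0556 0.0631 0.0684]
30 18 lat [-0.0028  0.0014  0.0047] z [0.043  0.0464 0.0508]
40 3 lat [-0.0035 -0.0013  0.0017] z [0.0393 0.0438 0.0438]
```

View pics/top8c.png

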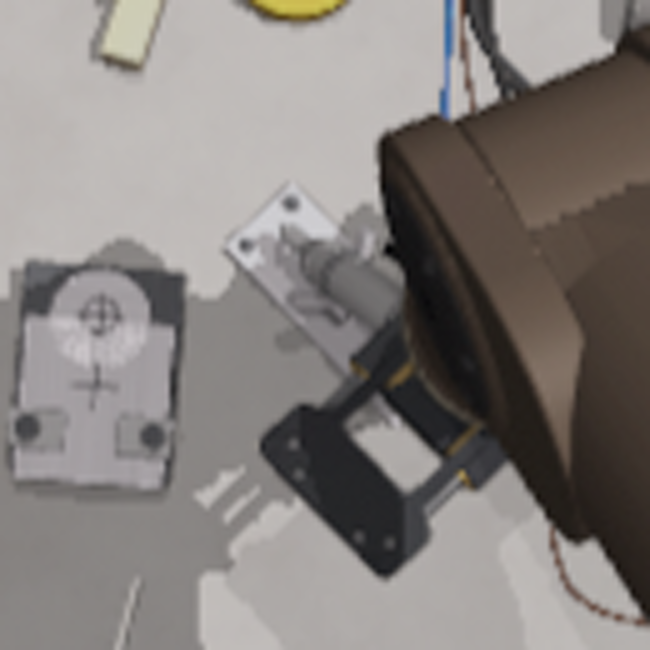

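{"op": "arm_command", "data": {
  "deltas": [
    {"xyz": [0,0,0],"turn": 0,"jaw": 200},
    {"xyz": [0,0,0],"turn": 0,"jaw": 150},
    {"xyz": [0,0,0],"turn": 0,"jaw": 110},
    {"xyz": [0,0,0],"turn": 0,"jaw": 110},
    {"xyz": [0,0,0],"turn": 0,"jaw": 110}
  ]
}}

```text
clock: 7.28
position: [0.5404, 0.1352, 0.1171]
ee_rot: [1.144, -2.921, 0.0]
force: [0.1, 0.9, -0.4]
width: 0.479
```

{"op": "arm_command", "data": {
  "deltas": [
    {"xyz": [0,0,0],"turn": 0,"jaw": 110},
    {"xyz": [0,0,0],"turn": 0,"jaw": 110},
    {"xyz": [0,0,0],"turn": 0,"jaw": 110},
    {"xyz": [0,0,0],"turn": 0,"jaw": 110},
    {"xyz": [0,0,0],"turn": 0,"jaw": 110}
  ]
}}

```text
clock: 7.7
position: [0.5404, 0.1352, 0.1171]
ee_rot: [1.144, -2.921, 0.0]
force: [-0.3, 0.5, 0.5]
width: 0.564
```

```bash
cat >> h.py <<'E'
def rest(d):
    P=cloud(d)
    c=np.array([.5884,.1796]);a=np.radians(42.6);e=np.array([np.cos(a),np.sin(a)]);f=np.array([-e[1],e[0]])
    w=P[190:250,325:385].reshape(-1,3);w=w[w[:,2]>.02]
    x=(w[:,:2]-c)@e;y=(w[:,:2]-c)@f;z=w[:,2]
    for lo in range(-80,80,10):
        k=(x>lo/1e3)&(x<lo/1e3+.01)&(abs(y)<.03)
        if k.sum()>2:
            zz=z[k];t=zz>np.percentile(zz,90)-.012
            print(lo,k.sum(),"lat",np.percentile(y[k][t],[5,50,95]).round(4),"z",np.percentile(zz,[10,50,90]).round(4),"seated axis-top %.3f"%(.110-(lo+5+40)/1e3+.017))
E
python3 - <<'E'
from h import *
plan(.5397,.1348,.1172,132.6)
snap('9',(160,290,290,420),'top',5)
snap('9',(130,270,290,430),'side',5)
rest(load("top9"))
E
```

```text
t7.70 pos [0.5404 0.1352 0.1171] jaw az 132.8 tilt 0.28 F [-0.26  0.53  0.53] w 0.564 q7 1.93
-> xyz cm [ 0.08  0.01 -0.01] turn 0.2
-80 8 lat [0.0273 0.0281 0.0293] z [0.2043 0.206  0.2093] seated axis-top 0.162
-70 8 lat [0.0274 0.0282 0.0292] z [0.2059 0.2071 0.2082] seated axis-top 0.152
-60 9 lat [0.0275 0.0291 0.0293] z [0.0948 0.207  0.2078] seated axis-top 0.142
-50 14 lat [0.025  0.0278 0.0294] z [0.1052 0.2252 0.2274] seated axis-top 0.132
-40 47 lat [0.024  0.0277 0.0298] z [0.1687 0.3287 0.5363] seated axis-top 0.122
-30 100 lat [0.0183 0.0239 0.0293] z [0.1055 0.5263 0.5315] seated axis-top 0.112
-20 71 lat [0.023  0.0278 0.0298] z [0.0922 0.1014 0.5247] seated axis-top 0.102
-10 61 lat [0.0276 0.0284 0.0293] z [0.0433 0.0877 0.4869] seated axis-top 0.092
0 76 lat [-0.009   0.0022  0.0111] z [0.0574 0.0708 0.0797] seated axis-top 0.082
10 54 lat [-0.0214  0.0007  0.0223] z [0.0573 0.0646 0.0721] seated axis-top 0.072
20 26 lat [-0.0075  0.0004  0.0075] z [0.0508 0.0599 0.0653] seated axis-top 0.062
30 17 lat [-0.0035  0.0012  0.0044] z [0.0352 0.0419 0.0444] seated axis-top 0.052
40 3 lat [-0.0004  0.      0.0025] z [0.0311 0.0376 0.0378] seated axis-top 0.042
```

View pics/side9c.png

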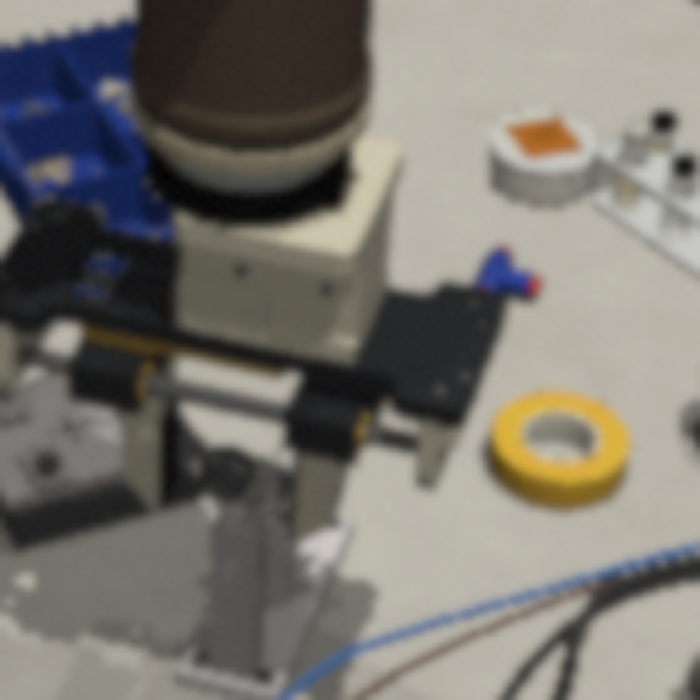

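View pics/top9c.png

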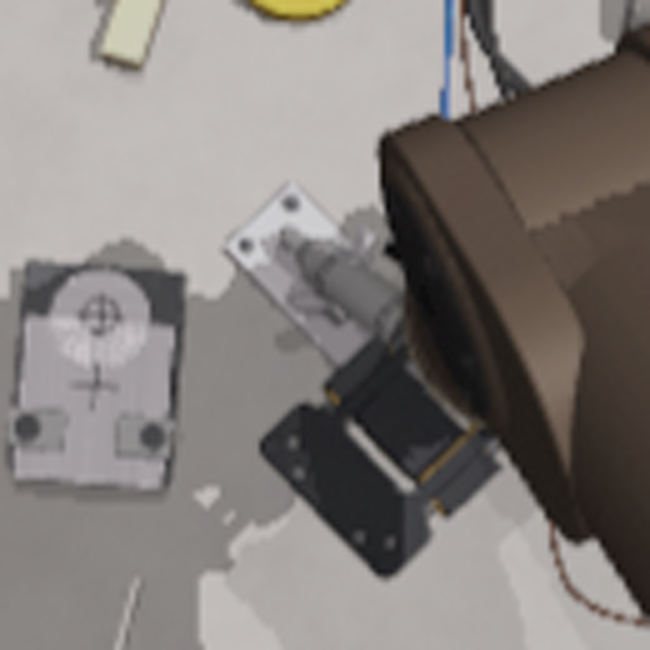

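```bash
python3 -c "
from h import *
plan(.5424,.1372,.1136,132.6)"
```

```text
t7.80 pos [0.5404 0.1352 0.1171] jaw az 132.8 tilt 0.28 F [-1.63 -0.75 -0.51] w 0.569 q7 1.93
-> xyz cm [-0.29  0.01  0.35] turn 0.2
```

{"op": "arm_command", "data": {
  "deltas": [
    {"xyz": [-0.15,0,0.2],"turn": 0,"jaw": 110},
    {"xyz": [-0.29,0,0.35],"turn": 0,"jaw": 110},
    {"xyz": [-0.29,0,0.35],"turn": 0,"jaw": 160},
    {"xyz": [-0.29,0,0.35],"turn": 0,"jaw": 255},
    {"xyz": [-0.29,0,0.35],"turn": 0,"jaw": 255}
  ],
  "force": 40
}}

```text
clock: 8.22
position: [0.5425, 0.1372, 0.1135]
ee_rot: [1.144, -2.92, 0.0]
force: [0.7, -0.3, 0.2]
width: 0.4
```

{"op": "arm_command", "data": {
  "deltas": [
    {"xyz": [0,0,0],"turn": 0,"jaw": 255},
    {"xyz": [0,0,0],"turn": 0,"jaw": 255},
    {"xyz": [0,0,0],"turn": 0,"jaw": 255},
    {"xyz": [0,0,0],"turn": 0,"jaw": 255},
    {"xyz": [0,0,0],"turn": 0,"jaw": 255}
  ]
}}

```text
clock: 8.63
position: [0.5419, 0.1378, 0.1136]
ee_rot: [1.145, -2.919, -0.001]
force: [-4.5, 2.0, 4.4]
width: 0.23
```

```bash
python3 -c "
from h import *
plan(.5424,.1372,.1136,132.6)"
```

```text
t8.63 pos [0.5419 0.1378 0.1136] jaw az 132.8 tilt 0.33 F [-4.48  2.01  4.38] w 0.23 q7 1.93
-> xyz cm [-0.   -0.08 -0.  ] turn 0.2
```

{"op": "arm_command", "data": {
  "deltas": [
    {"xyz": [-0.8,0,-0.8],"turn": 0,"jaw": 255},
    {"xyz": [-2,0,-2],"turn": 0,"jaw": 255},
    {"xyz": [-3.5,0,-3.5],"turn": 0,"jaw": 255},
    {"xyz": [-5,0,-5.5],"turn": 0,"jaw": 255},
    {"xyz": [-5,0,-8],"turn": 0,"jaw": 255}
  ]
}}

```text
clock: 9.05
position: [0.58, 0.1734, 0.1928]
ee_rot: [1.146, -2.918, -0.001]
force: [-0.2, 0.5, -1.6]
width: 0.23
```

```bash
python3 -c "
from h import *
plan(.57,.24,.25,100)
snap('10',(90,270,250,430),'side',4)
snap('10',(140,290,270,420),'top',4)
plan(.57,.24,.25,100)
"
```

```text
t9.05 pos [0.58   0.1734 0.1928] jaw az 132.9 tilt 0.36 F [-0.16  0.52 -1.65] w 0.23 q7 1.91
-> xyz cm [-3.77  5.58 -5.73] turn 32.9
t9.15 pos [0.5818 0.1727 0.1969] jaw az 132.8 tilt 0.06 F [ 0.09  0.06 -1.15] w 0.231 q7 1.91
-> xyz cm [-3.71  5.73 -5.31] turn 32.8
```

View pics/side10c.png

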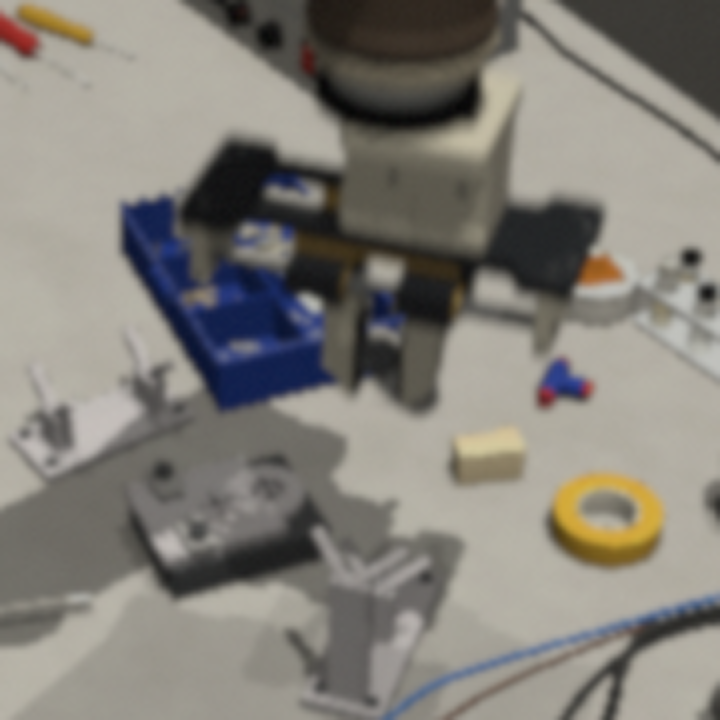

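```bash
python3 -c "
from h import *
plan(.5827,.2953,.25,97)
"
```

```text
t9.15 pos [0.5818 0.1727 0.1969] jaw az 132.8 tilt 0.06 F [ 0.09  0.06 -1.15] w 0.231 q7 1.91
-> xyz cm [-8.4   8.92 -5.31] turn 35.8
```

{"op": "arm_command", "data": {
  "deltas": [
    {"xyz": [-1.2,1.3,-2.5],"turn": 5,"jaw": 255},
    {"xyz": [-3.2,3.4,-5],"turn": 12,"jaw": 255},
    {"xyz": [-5.4,5.7,-5.3],"turn": 19,"jaw": 255},
    {"xyz": [-7.4,7.9,-5.3],"turn": 26,"jaw": 255},
    {"xyz": [-8.4,8.9,-5.3],"turn": 32,"jaw": 255}
  ]
}}

```text
clock: 9.57
position: [0.5818, 0.2994, 0.2495]
ee_rot: [-0.292, 3.127, 0.003]
force: [-1.0, 0.8, -2.1]
width: 0.225
```

{"op": "arm_command", "data": {
  "deltas": [
    {"xyz": [0,0,0],"turn": 3,"jaw": 255},
    {"xyz": [0,0,0],"turn": 4,"jaw": 255},
    {"xyz": [0,0,0],"turn": 4,"jaw": 255},
    {"xyz": [0,0,0],"turn": 4,"jaw": 255},
    {"xyz": [0,0,0],"turn": 4,"jaw": 255}
  ],
  "force": 8
}}

```text
clock: 9.98
position: [0.5822, 0.298, 0.2493]
ee_rot: [-0.182, 3.135, 0.002]
force: [0.1, 0.4, -1.5]
width: 0.235
```

```bash
python3 -c "
from h import *
snap('11',(90,240,230,390),'side',5)
plan(.5827,.2953,.25,97)
snap('12',(90,240,230,390),'side',5)
"
```

```text
t10.03 pos [0.5822 0.2981 0.2495] jaw az 96.6 tilt 0.11 F [ 0.22 -0.48 -0.63] w 0.236 q7 1.15
-> xyz cm [-0.02 -0.29 -0.05] turn -0.4
```

View pics/side12c.png

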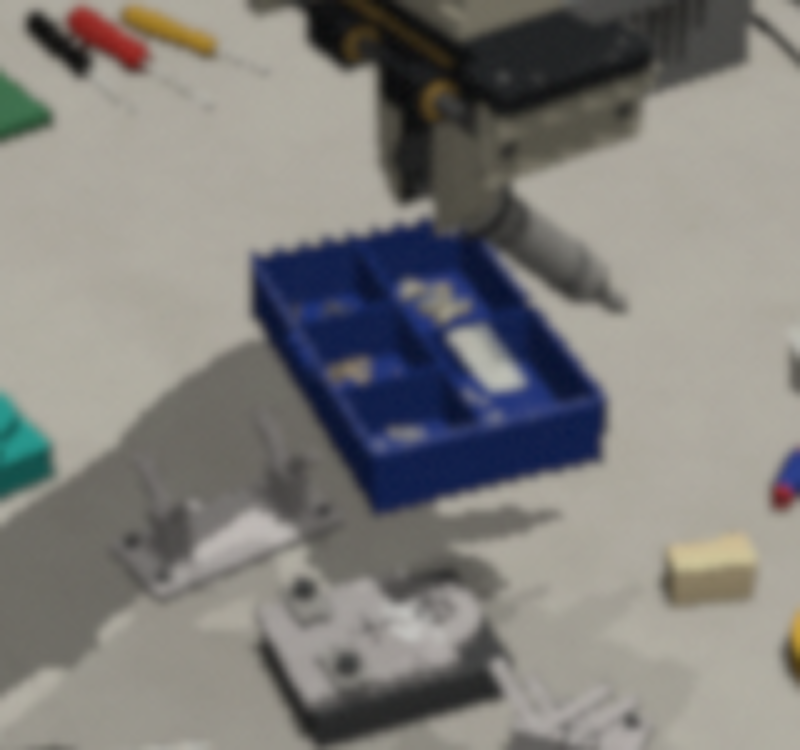

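Still about 45° (tip at crop 625,305). I'll ease the grip further.

{"op": "arm_command", "data": {
  "deltas": [
    {"xyz": [0,-0.3,0],"turn": 0,"jaw": 255},
    {"xyz": [0,-0.3,0],"turn": 0,"jaw": 255},
    {"xyz": [0,-0.3,0],"turn": 0,"jaw": 255},
    {"xyz": [0,-0.3,0],"turn": 0,"jaw": 255}
  ],
  "force": 5
}}

```text
clock: 10.42
position: [0.5826, 0.2952, 0.2496]
ee_rot: [-0.181, 3.135, 0.003]
force: [-0.3, 0.2, -0.8]
width: 0.238
```

```bash
python3 -c "
from h import *
snap('13',(90,240,230,390),'side',5)
plan(.5827,.2953,.25,97)
d=load('side13');p=np.array([.5827,.296,.2685])
"
```

```text
t10.47 pos [0.5826 0.2953 0.2496] jaw az 96.6 tilt 0.13 F [ 0.33  0.16 -0.65] w 0.238 q7 1.16
-> xyz cm [-0.01 -0.   -0.04] turn -0.4
```

View pics/side13c.png

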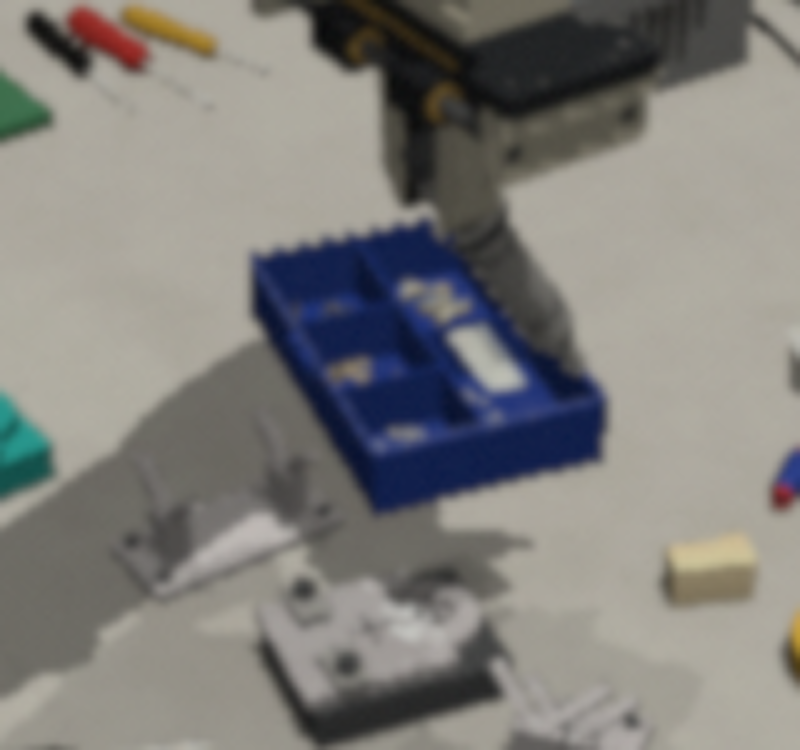

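Now about 60° (tip near crop 575,370). I'll go to the minimum grip of 3 N.

{"op": "arm_command", "data": {
  "deltas": [
    {"xyz": [0,0,0],"turn": 0,"jaw": 255},
    {"xyz": [0,0,0],"turn": 0,"jaw": 255},
    {"xyz": [0,0,0],"turn": 0,"jaw": 255},
    {"xyz": [0,0,0],"turn": 0,"jaw": 255}
  ],
  "force": 3
}}

```text
clock: 10.8
position: [0.5825, 0.2954, 0.2496]
ee_rot: [-0.182, 3.135, 0.003]
force: [0.3, -0.2, -1.6]
width: 0.242
```

{"op": "arm_command", "data": {
  "deltas": [
    {"xyz": [0,0,0],"turn": 0,"jaw": 255}
  ],
  "force": 25
}}

```text
clock: 10.88
position: [0.5825, 0.2955, 0.2496]
ee_rot: [-0.182, 3.135, 0.003]
force: [0.3, 1.0, -2.0]
width: 0.233
```

```bash
python3 -c "
from h import *
snap('14',(90,240,230,390),'side',5)
snap('14',(150,290,270,420),'top',5)
plan(.5827,.2953,.25,97)
"
```

```text
t10.98 pos [0.5825 0.2955 0.2496] jaw az 96.6 tilt 0.13 F [-0.85 -0.41 -0.98] w 0.231 q7 1.16
-> xyz cm [-0.02 -0.02 -0.04] turn -0.4
```

View pics/side14c.png

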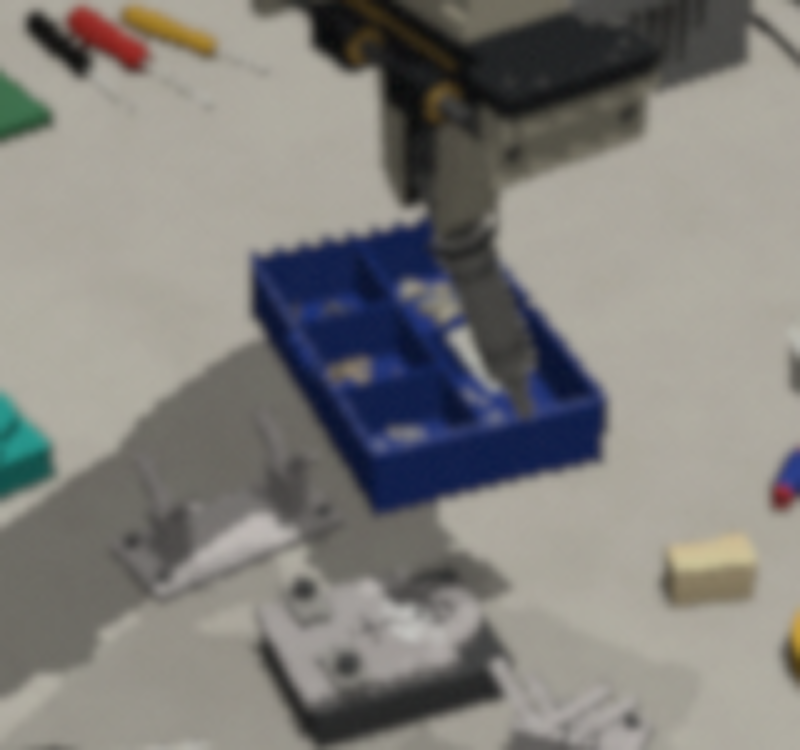

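View pics/top14c.png

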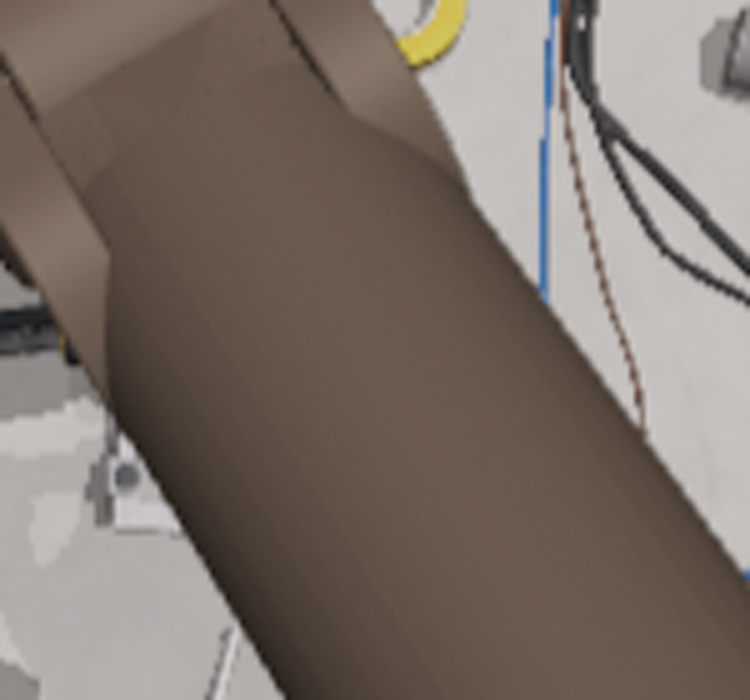

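Run:
```python
from h import *
d=load("side14");p=np.array([.5825,.2955,.2686])
for nm,(x,y) in dict(collar=(466,244),tip=(526,413),rodtop=(518,375),groove=(506,345)).items():
    q=inplane(d,230+(x+.5)/5-.5,90+(y+.5)/5-.5,p,6.6);print(nm,q.round(1),np.degrees(np.arctan2(q[0],-q[1])).round(1),np.linalg.norm(q).round(1))
```

```text
collar [ 15.3 -37.7] 22.1 40.6
tip [  50.2 -140.6] 19.7 149.3
rodtop [  45.  -117.3] 21.0 125.6
groove [ 37.8 -98.2] 21.1 105.3
```

```bash
python3 -c "
from h import *
plan(.534,.2897,.17,96.6)
"
```

```text
t10.98 pos [0.5825 0.2955 0.2496] jaw az 96.6 tilt 0.13 F [-0.85 -0.41 -0.98] w 0.231 q7 1.16
-> xyz cm [ 4.89 -0.03  7.95] turn 0.0
```

{"op": "arm_command", "data": {
  "deltas": [
    {"xyz": [1.2,0,1.5],"turn": 0,"jaw": 255},
    {"xyz": [2.8,0,4],"turn": 0,"jaw": 255},
    {"xyz": [4.2,0,6],"turn": 0,"jaw": 255},
    {"xyz": [4.9,0,7.95],"turn": 0,"jaw": 255},
    {"xyz": [4.9,0,7.95],"turn": 0,"jaw": 255}
  ]
}}

```text
clock: 11.4
position: [0.5303, 0.2889, 0.1664]
ee_rot: [0.184, -3.131, 0.001]
force: [-0.8, -0.8, -2.2]
width: 0.235
```

{"op": "arm_command", "data": {
  "deltas": [
    {"xyz": [0,0,0],"turn": 0,"jaw": 255},
    {"xyz": [0,0,0],"turn": 0,"jaw": 255}
  ]
}}

```text
clock: 11.57
position: [0.5308, 0.2891, 0.1671]
ee_rot: [0.184, -3.131, 0.001]
force: [0.2, -0.5, -1.3]
width: 0.233
```

```bash
python3 -c "
from h import *
snap('15',(120,240,240,370),'side',6)
plan(.534,.2897,.17,96.6)
"
```

```text
t11.62 pos [0.5313 0.2893 0.1675] jaw az 96.7 tilt 0.21 F [ 0.38  0.44 -0.96] w 0.235 q7 1.12
-> xyz cm [-0.27  0.01 -0.25] turn 0.1
```

View pics/side15c.png

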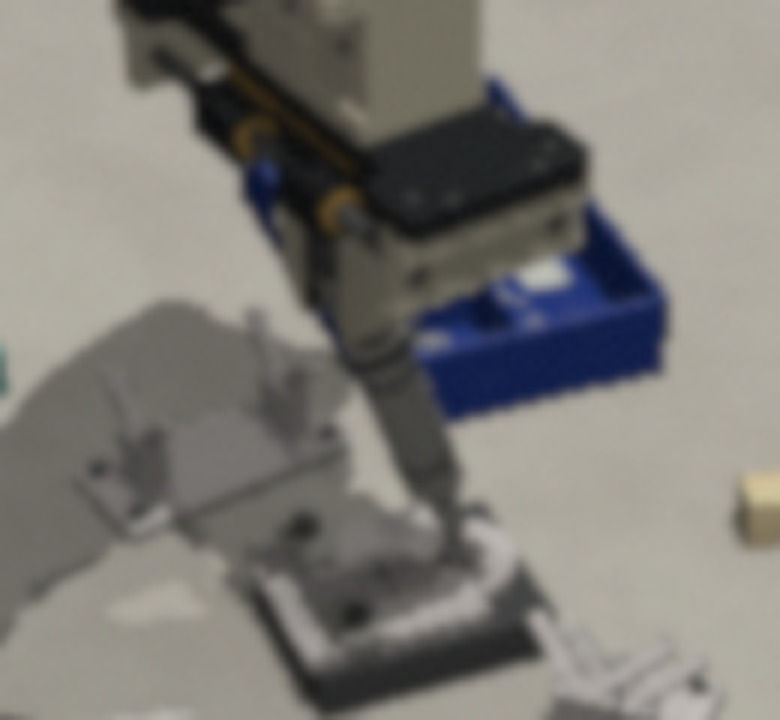

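Run:
```python
from h import *
d=load("side15");p=np.array([.5311,.2892,.1673+.019]);m=np.array([.5827,.2953,.032])
print(proj(d,m),(proj(d,m)-[240,120])*6)
a=np.radians(6.7)
for nm,(x,y) in dict(tip=(452,563),collar=(376,348),joint=(447,510)).items():
    q=inplane(d,240+(x+.5)/6-.5,120+(y+.5)/6-.5,p,6.7);print(nm,q.round(1),(p+np.array([q[0]*np.cos(a),q[0]*np.sin(a),q[1]])/1e3).round(4))
```

```text
[316.71142123 212.13543517] [460.2685274  552.81261099]
tip [  46.8 -155.8] [0.5776 0.2947 0.0305]
collar [ 13.1 -36.4] [0.5442 0.2907 0.1499]
joint [  44.4 -127.5] [0.5752 0.2944 0.0588]
```

{"op": "arm_command", "data": {
  "deltas": [
    {"xyz": [0,0,0.1],"turn": 0,"jaw": 255},
    {"xyz": [0,0,0.25],"turn": 0,"jaw": 255},
    {"xyz": [0,0,0.4],"turn": 0,"jaw": 255},
    {"xyz": [0,0,0.5],"turn": 0,"jaw": 255},
    {"xyz": [0,0,0.5],"turn": 0,"jaw": 255}
  ],
  "force": 6
}}

```text
clock: 12.03
position: [0.5313, 0.2892, 0.1623]
ee_rot: [0.183, -3.132, 0.001]
force: [0.5, -0.4, -1.8]
width: 0.238
```

```bash
python3 -c "
from h import *
plan(.534,.2897,.17,96.6)
snap('16',(120,240,240,370),'side',6)
plan(.534,.2897,.17,96.6)
"
```

```text
t12.03 pos [0.5313 0.2892 0.1623] jaw az 96.7 tilt 0.22 F [ 0.53 -0.43 -1.75] w 0.238 q7 1.12
-> xyz cm [-0.27  0.02 -0.77] turn 0.1
t12.08 pos [0.5313 0.2892 0.1624] jaw az 96.7 tilt 0.22 F [-0.33  0.76 -0.57] w 0.238 q7 1.12
-> xyz cm [-0.27  0.02 -0.76] turn 0.1
```

View pics/side16c.png

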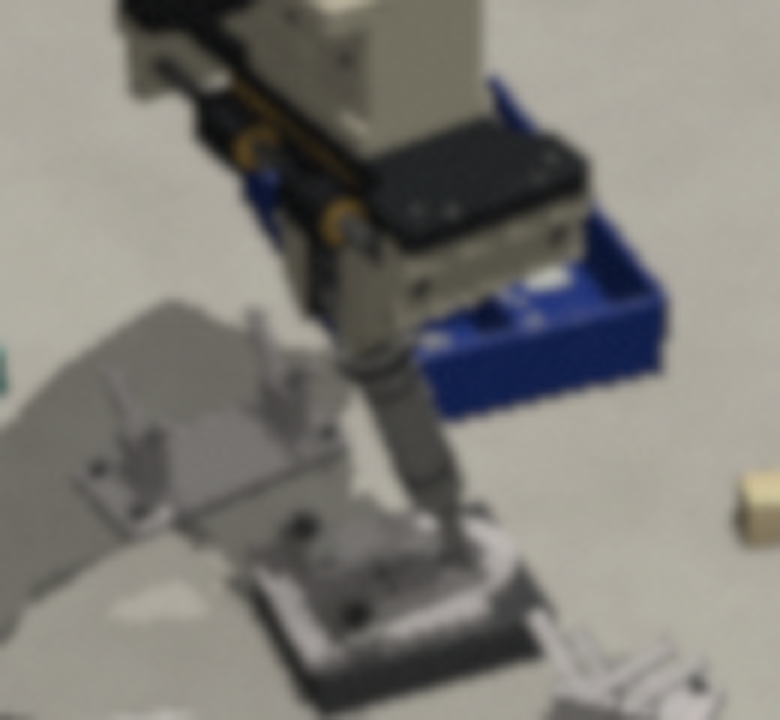

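{"op": "arm_command", "data": {
  "deltas": [
    {"xyz": [-0.6,0,-0.1],"turn": 0,"jaw": 255},
    {"xyz": [-1.3,0,-0.3],"turn": 0,"jaw": 255},
    {"xyz": [-2.0,0,-0.45],"turn": 0,"jaw": 255},
    {"xyz": [-2.7,0,-0.55],"turn": 0,"jaw": 255},
    {"xyz": [-3.2,0,-0.6],"turn": 0,"jaw": 255}
  ]
}}

```text
clock: 12.5
position: [0.5646, 0.293, 0.1685]
ee_rot: [0.183, -3.133, 0.0]
force: [0.5, 0.3, -1.1]
width: 0.24
```

```bash
python3 -c "
from h import *
plan(.5827,.2953,.167,96.6)
snap('17',(120,240,240,370),'side',6)
plan(.5827,.2953,.167,96.6)
"
```

```text
t12.50 pos [0.5646 0.293  0.1685] jaw az 96.7 tilt 0.17 F [ 0.52  0.25 -1.11] w 0.24 q7 1.14
-> xyz cm [-1.83  0.02  0.15] turn 0.1
t12.55 pos [0.5652 0.2929 0.1684] jaw az 96.7 tilt 0.15 F [ 1.86  0.31 -1.23] w 0.237 q7 1.14
-> xyz cm [-1.77  0.04  0.14] turn 0.1
```

View pics/side17c.png

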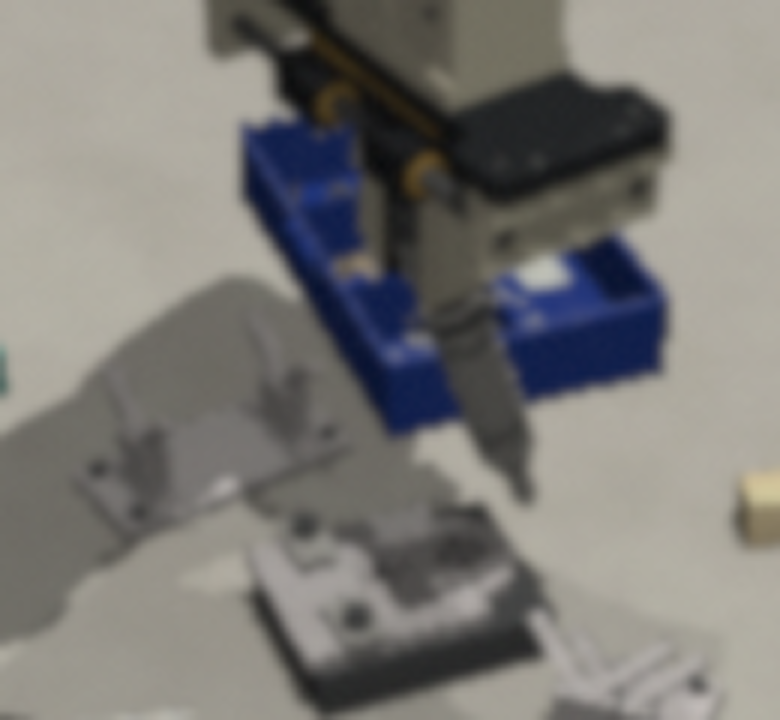

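Run:
```python
from h import *
d=load("side17");p=np.array([.565,.293,.1874]);a=np.radians(6.7)
for nm,(x,y) in dict(tip=(526,503),collar=(461,323),joint=(516,465),groove=(500,430)).items():
    q=inplane(d,240+(x+.5)/6-.5,120+(y+.5)/6-.5,p,6.7);print(nm,q.round(1),np.degrees(np.arctan2(q[0],-q[1])).round(1),np.linalg.norm(q).round(1),(p+np.array([q[0]*np.cos(a),q[0]*np.sin(a),q[1]])/1e3).round(4))
```

```text
tip [  48.1 -142.6] 18.6 150.5 [0.6128 0.2986 0.0448]
collar [ 16.5 -41.5] 21.6 44.7 [0.5814 0.2949 0.1459]
joint [  42.8 -120.9] 19.5 128.3 [0.6075 0.298  0.0665]
groove [  34.9 -100. ] 19.2 105.9 [0.5997 0.2971 0.0874]
```

```bash
python3 -c "
from h import *
plan(.5335,.2895,.1684,96.6)
"
```

```text
t12.55 pos [0.5652 0.2929 0.1684] jaw az 96.7 tilt 0.15 F [ 1.86  0.31 -1.23] w 0.237 q7 1.14
-> xyz cm [3.19 0.03 0.01] turn 0.1
```

{"op": "arm_command", "data": {
  "deltas": [
    {"xyz": [1,0,-0.2],"turn": 0,"jaw": 255},
    {"xyz": [2,0,-0.2],"turn": 0,"jaw": 255},
    {"xyz": [3.2,0,0],"turn": 0,"jaw": 255},
    {"xyz": [3.2,0,0.3],"turn": 0,"jaw": 255},
    {"xyz": [3.2,0,0.6],"turn": 0,"jaw": 255}
  ]
}}

```text
clock: 12.97
position: [0.532, 0.2894, 0.1627]
ee_rot: [0.184, -3.133, 0.0]
force: [0.4, 0.7, -1.5]
width: 0.239
```

{"op": "arm_command", "data": {
  "deltas": [
    {"xyz": [0,0,0.2],"turn": 0,"jaw": 255},
    {"xyz": [0,0,0.4],"turn": 0,"jaw": 255},
    {"xyz": [0,0,0.6],"turn": 0,"jaw": 255},
    {"xyz": [0,0,0.8],"turn": 0,"jaw": 255},
    {"xyz": [0,0,0.8],"turn": 0,"jaw": 255}
  ]
}}

```text
clock: 13.38
position: [0.5324, 0.2897, 0.1552]
ee_rot: [0.184, -3.134, -0.001]
force: [-2.5, -0.3, 5.4]
width: 0.238
```

```bash
python3 -c "
from h import *
snap('18',(120,240,240,370),'side',6)
plan(.5335,.2895,.1684,96.6)
"
```

```text
t13.43 pos [0.5324 0.2898 0.1554] jaw az 96.7 tilt 0.12 F [-2.06 -0.46  6.03] w 0.236 q7 1.12
-> xyz cm [-0.1  -0.04 -1.3 ] turn 0.1
```

View pics/side18c.png

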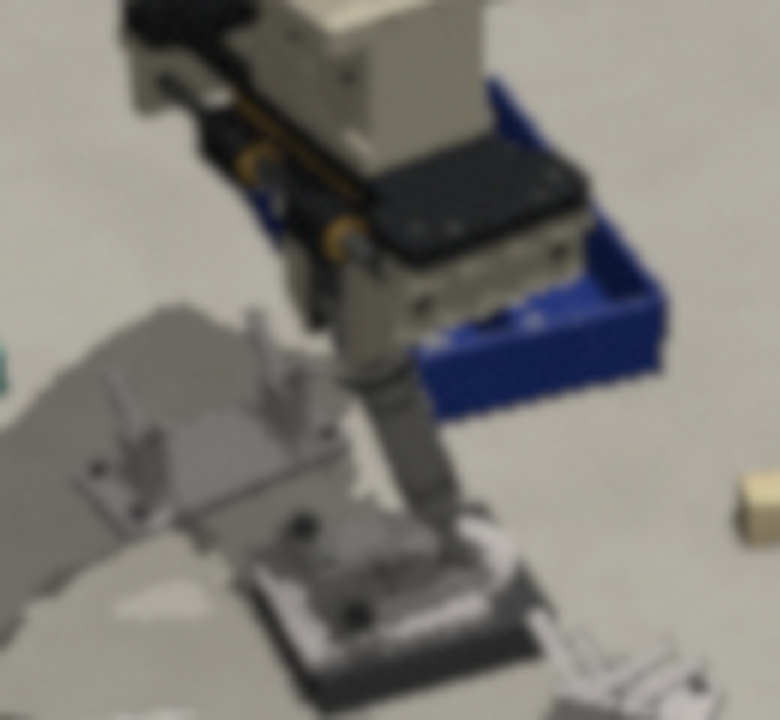

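{"op": "arm_command", "data": {
  "deltas": [
    {"xyz": [-0.6,0,-0.15],"turn": 0,"jaw": 255},
    {"xyz": [-1.2,0,-0.28],"turn": 0,"jaw": 255},
    {"xyz": [-1.8,0,-0.4],"turn": 0,"jaw": 255},
    {"xyz": [-2.4,0,-0.5],"turn": 0,"jaw": 255},
    {"xyz": [-2.4,0,-0.5],"turn": 0,"jaw": 255}
  ]
}}

```text
clock: 13.85
position: [0.5582, 0.2925, 0.1605]
ee_rot: [0.182, -3.136, -0.001]
force: [-1.2, -0.3, 5.0]
width: 0.235
```

```bash
python3 -c "
from h import *
snap('19',(120,240,240,370),'side',6)
plan(.5827,.2953,.1625,96.6)
"
```

```text
t13.90 pos [0.5574 0.2925 0.1604] jaw az 96.7 tilt 0.08 F [-0.6  -0.59  3.91] w 0.241 q7 1.14
-> xyz cm [-2.54 -0.02 -0.21] turn 0.1
```

View pics/side19c.png

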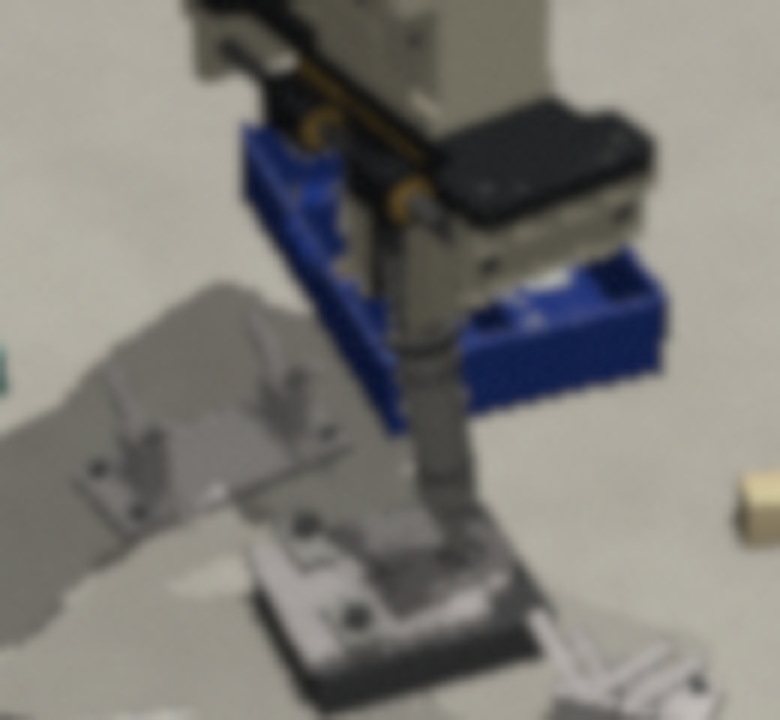

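Run:
```python
from h import *
d=load("side19");p=np.array([.5577,.2925,.1794]);a=np.radians(6.7)
cv2.imwrite("pics/z5.png",cv2.resize(d["frame"][165:225,290:345,::-1],None,fx=12,fy=10,interpolation=cv2.INTER_CUBIC))
for nm,(x,y) in dict(tip=(455,553),collar=(431,345),joint=(450,507),groove=(447,475)).items():
    q=inplane(d,240+(x+.5)/6-.5,120+(y+.5)/6-.5,p,6.7);print(nm,q.round(1),np.degrees(np.arctan2(q[0],-q[1])).round(1),np.linalg.norm(q).round(1),(p+np.array([q[0]*np.cos(a),q[0]*np.sin(a),q[1]])/1e3).round(4))
```

```text
tip [  21.5 -144.5] 8.5 146.1 [0.5791 0.295  0.0349]
collar [ 10.6 -38.4] 15.4 39.8 [0.5682 0.2937 0.141 ]
joint [  19.1 -120. ] 9.1 121.5 [0.5767 0.2947 0.0594]
groove [  17.7 -103.4] 9.7 104.9 [0.5753 0.2946 0.076 ]
```

View pics/z5.png

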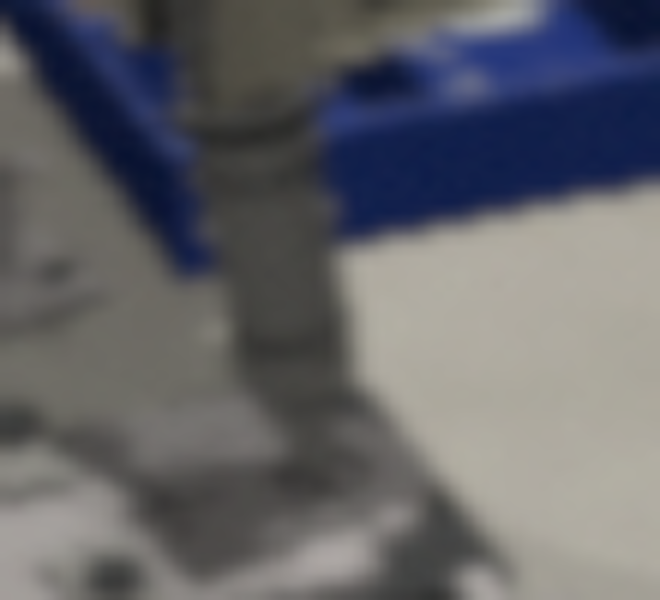

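{"op": "arm_command", "data": {
  "deltas": [
    {"xyz": [-0.6,0,-0.06],"turn": 0,"jaw": 255},
    {"xyz": [-1.2,0,-0.1],"turn": 0,"jaw": 255},
    {"xyz": [-1.9,0,-0.12],"turn": 0,"jaw": 255},
    {"xyz": [-1.9,0,-0.12],"turn": 0,"jaw": 255}
  ]
}}

```text
clock: 14.23
position: [0.5779, 0.2947, 0.1615]
ee_rot: [-0.182, 3.136, 0.001]
force: [-0.7, 0.5, 2.9]
width: 0.237
```

{"op": "arm_command", "data": {
  "deltas": [
    {"xyz": [0,0,0],"turn": 0,"jaw": 255},
    {"xyz": [0,0,0],"turn": 0,"jaw": 255}
  ],
  "force": 60
}}

```text
clock: 14.4
position: [0.578, 0.2947, 0.1614]
ee_rot: [0.181, -3.136, -0.002]
force: [-1.0, -0.1, 3.4]
width: 0.225
```

Run:
```python
from h import *
snap('20',(120,240,240,370),'side',6)
plan(.5827,.2953,.1625,96.6)
d=load("side20")
cv2.imwrite("pics/z6.png",cv2.resize(d["frame"][165:225,290:345,::-1],None,fx=12,fy=10,interpolation=cv2.INTER_CUBIC))
```

```text
t14.45 pos [0.5778 0.2947 0.1614] jaw az 96.6 tilt 0.06 F [-0.66  0.71  3.22] w 0.223 q7 1.15
-> xyz cm [-0.5  -0.   -0.11] turn 0.0
```

View pics/side20c.png

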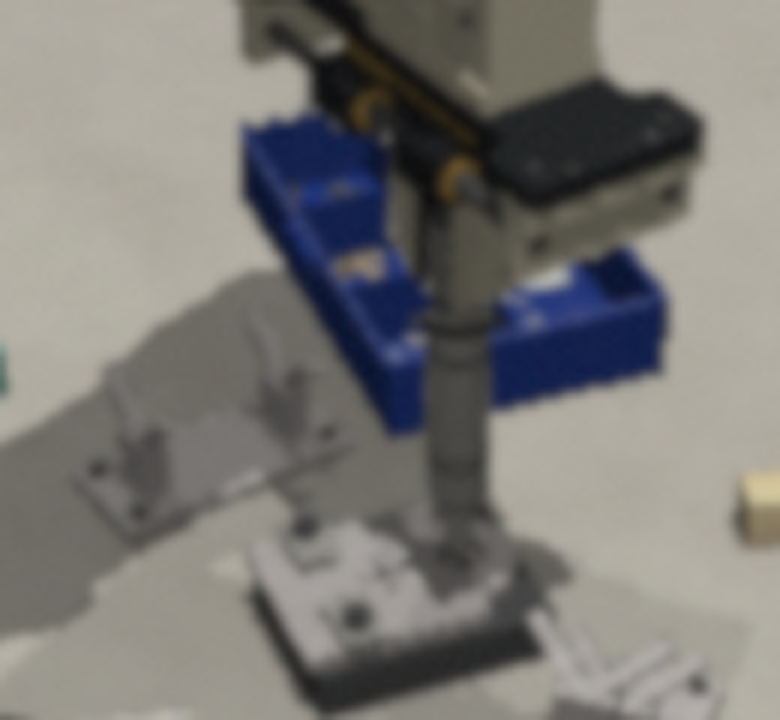

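View pics/z6.png

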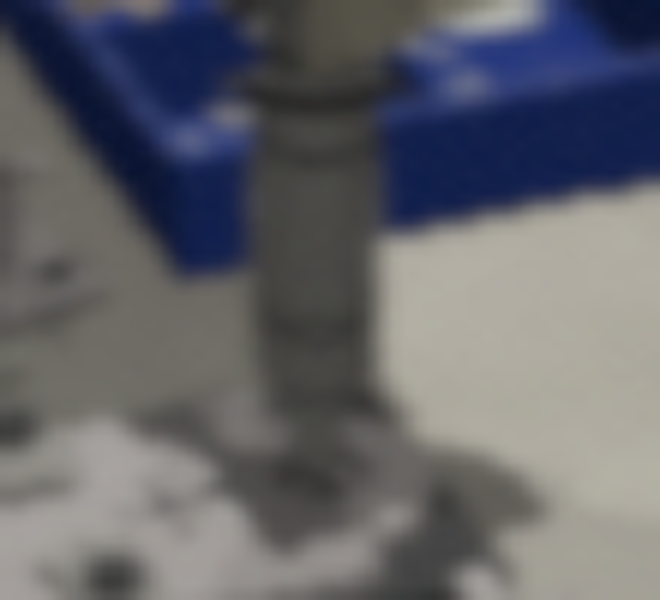

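Run:
```python
from h import *
d=load("side20");p=np.array([.5779,.2947,.1804]);a=np.radians(6.6);e=np.array([np.cos(a),np.sin(a),0])
B=np.array([290,165]);S=np.array([12,10])
for dx in (-.005,0,.005,.01):
    print(dx,[(((proj(d,p+dx*e*((118-x+0)/0+0 if 0 else 1)-[0,0,(x+33)/1e3])-B+.5)*S)).round(0) for x in(-3.5,67,82,118)])
print("mark",((proj(d,[.5827,.2953,.032])-B+.5)*S).round(0), ((np.array([317.2,212.1])-B+.5)*S).round(0))
im=cv2.imread("pics/z6.png");g=cv2.cvtColor(im,cv2.COLOR_BGR2GRAY)
for y in(190,230,270,310,350,380): print(y,g[y,230:420:10])
```

```text
-0.005 [array([285.,  83.]), array([285., 332.]), array([285., 382.]), array([285., 500.])]
0 [array([307.,  76.]), array([307., 324.]), array([307., 375.]), array([306., 492.])]
0.005 [array([329.,  68.]), array([328., 317.]), array([328., 367.]), array([327., 485.])]
0.01 [array([352.,  61.]), array([350., 309.]), array([349., 359.]), array([348., 477.])]
mark [327. 476.] [332. 476.]
190 [36 47 60 68 69 69 70 73 74 74 74 72 69 68 65 57 45 37 33]
230 [34 43 56 65 68 68 71 72 73 74 73 71 70 70 75 82 84 85 88]
270 [ 65  72  73  69  67  69  70  71  72  72  72  70  69  76  99 133 159 170
 173]
310 [106 101  87  72  63  64  66  68  69  69  69  68  64  69  94 130 160 170
 175]
350 [109 105  95  81  70  67  66  67  66  65  66  68  66  73  97 131 158 169
 172]
380 [107 107 102  90  78  70  68  68  70  71  70  67  66  73  92 120 146 162
 169]
```

{"op": "arm_command", "data": {
  "deltas": [
    {"xyz": [0,0,0.2],"turn": 0,"jaw": 255},
    {"xyz": [0,0,0.4],"turn": 0,"jaw": 255},
    {"xyz": [0,0,0.6],"turn": 0,"jaw": 255},
    {"xyz": [0,0,0.8],"turn": 0,"jaw": 255},
    {"xyz": [0,0,0.9],"turn": 0,"jaw": 255}
  ],
  "force": 60
}}

```text
clock: 14.87
position: [0.5778, 0.2948, 0.1526]
ee_rot: [-0.182, 3.136, 0.002]
force: [-0.2, 0.0, 5.8]
width: 0.229
```

```bash
python3 -c "
from h import *
plan(.5827,.2953,.1525,96.6)
"
```

```text
t14.87 pos [0.5778 0.2948 0.1526] jaw az 96.6 tilt 0.07 F [-0.17  0.04  5.83] w 0.229 q7 1.15
-> xyz cm [-0.5  -0.01  0.01] turn 0.0
```

{"op": "arm_command", "data": {
  "deltas": [
    {"xyz": [0,0,0.1],"turn": 0,"jaw": 255},
    {"xyz": [0,0,0.2],"turn": 0,"jaw": 255},
    {"xyz": [0,0,0.25],"turn": 0,"jaw": 255},
    {"xyz": [0,0,0.25],"turn": 0,"jaw": 255},
    {"xyz": [0,0,0.25],"turn": 0,"jaw": 255}
  ]
}}

```text
clock: 15.28
position: [0.5782, 0.2949, 0.151]
ee_rot: [-0.182, 3.135, 0.003]
force: [-1.2, -1.2, 9.5]
width: 0.229
```

Run:
```python
from h import *
plan(.5827,.2953,.1525,96.6)
snap('21',(120,240,240,370),'side',6)
```

```text
t15.28 pos [0.5782 0.2949 0.151 ] jaw az 96.6 tilt 0.13 F [-1.23 -1.19  9.55] w 0.229 q7 1.15
-> xyz cm [-0.45 -0.02 -0.15] turn 0.0
```

View pics/side21c.png

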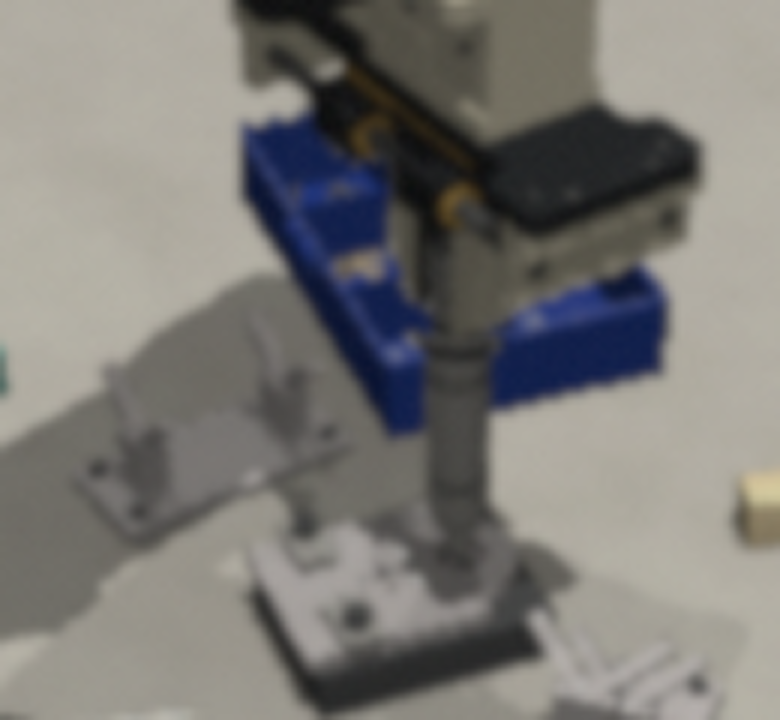

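The punch body dropped about 22 crop-px (10.4 mm) with the gripper, without slipping. The force dipped to about 6 N and is now rising at the stop. I'll press a little harder to be sure.

{"op": "arm_command", "data": {
  "deltas": [
    {"xyz": [0.0,0,0.15],"turn": 0,"jaw": 255},
    {"xyz": [0,0,0.25],"turn": 0,"jaw": 255},
    {"xyz": [0,0,0.3],"turn": 0,"jaw": 255},
    {"xyz": [0,0,0.3],"turn": 0,"jaw": 255},
    {"xyz": [0,0,0.3],"turn": 0,"jaw": 255}
  ]
}}

```text
clock: 15.75
position: [0.5791, 0.2953, 0.1504]
ee_rot: [-0.181, 3.132, 0.005]
force: [-2.8, -2.4, 19.3]
width: 0.228
```

Run:
```python
from h import *
plan(.5827,.2953,.1525,96.6)
```

```text
t15.75 pos [0.5791 0.2953 0.1504] jaw az 96.6 tilt 0.3 F [-2.81 -2.41 19.31] w 0.228 q7 1.15
-> xyz cm [-0.36 -0.04 -0.21] turn 0.0
```

Run:
```python
from h import *
snap('22',(120,240,240,370),'side',6)
d=load("side22");d0=load("side0")
o=[]
for q in(d0,d):
    im=cv2.resize(q["frame"][190:225,295:340,::-1],None,fx=8,fy=16,interpolation=cv2.INTER_CUBIC).copy()
    cv2.drawMarker(im,(int((317.2-295+.5)*8),int((212.1-190+.5)*16)),(0,0,255),0,8,1); o.append(im)
cv2.imwrite("pics/z7.png",np.hstack(o))
```

```text
(no output)
```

View pics/z7.png

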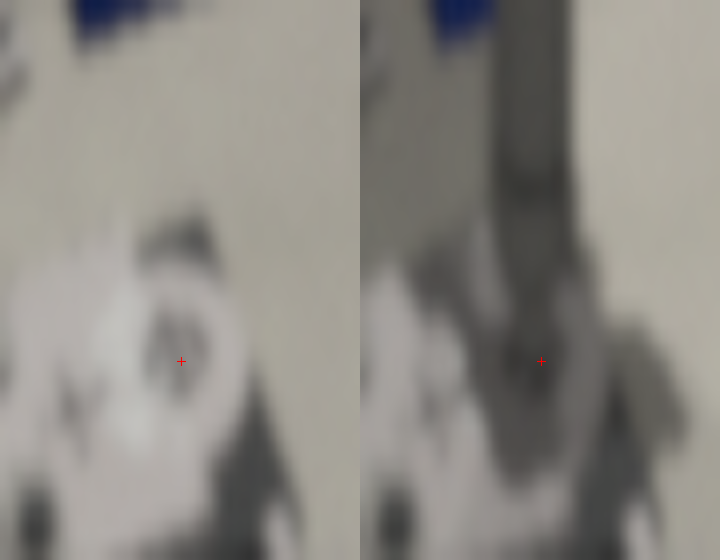

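Rod base sits at the circled cross's centre (right panel about 535,355 vs mark at 541,361). It is at the rigid stop with 19 N, so it has snapped. Next I'll ease up until the rod is out, then tilt the punch back to 45° about its resting point on the block.

{"op": "arm_command", "data": {
  "deltas": [
    {"xyz": [0,0,-0.2],"turn": 0,"jaw": 255},
    {"xyz": [0,0,-0.4],"turn": 0,"jaw": 255},
    {"xyz": [0,0,-0.6],"turn": 0,"jaw": 255},
    {"xyz": [0,0,-0.85],"turn": 0,"jaw": 255},
    {"xyz": [0,0,-0.95],"turn": 0,"jaw": 255}
  ]
}}

```text
clock: 16.22
position: [0.5787, 0.2951, 0.1604]
ee_rot: [-0.181, 3.132, 0.004]
force: [-3.7, -1.4, 10.0]
width: 0.228
```

{"op": "arm_command", "data": {
  "deltas": [
    {"xyz": [0,0,0],"turn": 0,"jaw": 255},
    {"xyz": [0,0,0],"turn": 0,"jaw": 255},
    {"xyz": [0,0,0],"turn": 0,"jaw": 255}
  ],
  "force": 12
}}

```text
clock: 16.47
position: [0.5791, 0.2951, 0.1609]
ee_rot: [-0.181, 3.131, 0.005]
force: [-0.5, -0.8, 5.2]
width: 0.236
```

Run:
```python
from h import *
plan(.5782-.0214,.2948-.0025,.157,96.6)
plan(.5782-.046,.2948-.0053,.1503,96.6)
```

```text
t16.47 pos [0.5791 0.2951 0.1609] jaw az 96.6 tilt 0.33 F [-0.52 -0.85  5.21] w 0.236 q7 1.15
-> xyz cm [ 2.25 -0.02  0.37] turn 0.0
t16.47 pos [0.5791 0.2951 0.1609] jaw az 96.6 tilt 0.33 F [-0.52 -0.85  5.21] w 0.236 q7 1.15
-> xyz cm [ 4.73 -0.01  1.03] turn 0.0
```

{"op": "arm_command", "data": {
  "deltas": [
    {"xyz": [0.9,0,0.05],"turn": 0,"jaw": 255},
    {"xyz": [2.0,0,0.2],"turn": 0,"jaw": 255},
    {"xyz": [3.1,0,0.42],"turn": 0,"jaw": 255},
    {"xyz": [4.2,0,0.75],"turn": 0,"jaw": 255},
    {"xyz": [4.65,0,0.9],"turn": 0,"jaw": 255}
  ]
}}

```text
clock: 16.88
position: [0.5316, 0.2896, 0.1515]
ee_rot: [-0.182, 3.132, 0.004]
force: [-1.1, -0.1, 5.5]
width: 0.236
```

Run:
```python
from h import *
plan(.5325,.2895,.1513,96.6)
snap('23',(120,240,240,370),'side',6)
```

```text
t16.88 pos [0.5316 0.2896 0.1515] jaw az 96.7 tilt 0.29 F [-1.07 -0.12  5.52] w 0.236 q7 1.11
-> xyz cm [-0.09 -0.02  0.02] turn 0.1
```

View pics/side23c.png

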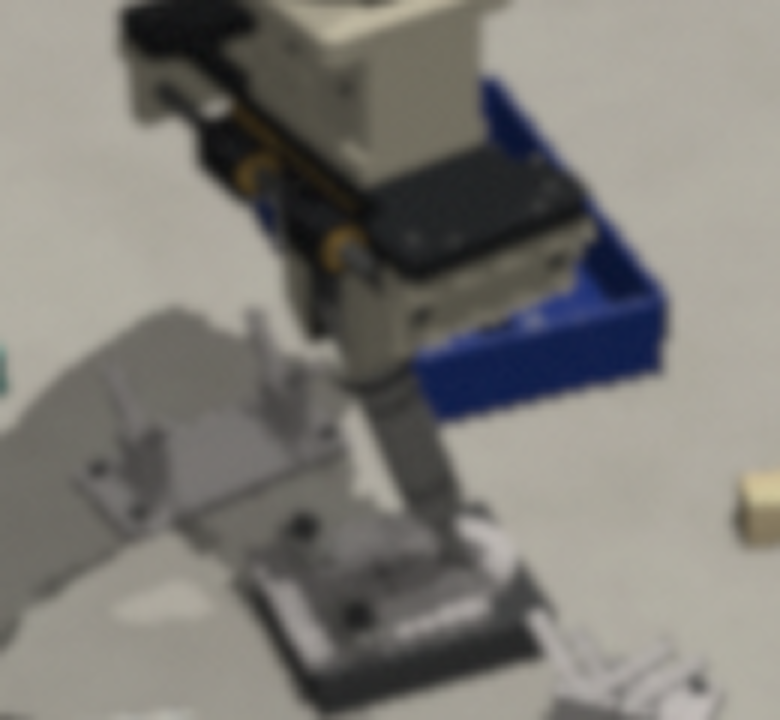

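{"op": "arm_command", "data": {
  "deltas": [
    {"xyz": [0.7,0,0.27],"turn": 0,"jaw": 255},
    {"xyz": [1.43,0,0.6],"turn": 0,"jaw": 255},
    {"xyz": [2.1,0,0.95],"turn": 0,"jaw": 255},
    {"xyz": [2.78,0,1.34],"turn": 0,"jaw": 255},
    {"xyz": [2.78,0,1.34],"turn": 0,"jaw": 255}
  ]
}}

```text
clock: 17.35
position: [0.5018, 0.286, 0.1369]
ee_rot: [-0.184, 3.135, 0.003]
force: [-2.0, -1.3, 4.5]
width: 0.233
```

Run:
```python
from h import *
snap('24',(120,240,240,370),'side',6)
plan(.5325,.2895,.1513,96.6)
```

```text
t17.40 pos [0.5025 0.2861 0.1373] jaw az 96.7 tilt 0.15 F [-2.39 -0.87  2.97] w 0.235 q7 1.09
-> xyz cm [-3.02 -0.01 -1.4 ] turn 0.1
```

View pics/side24c.png

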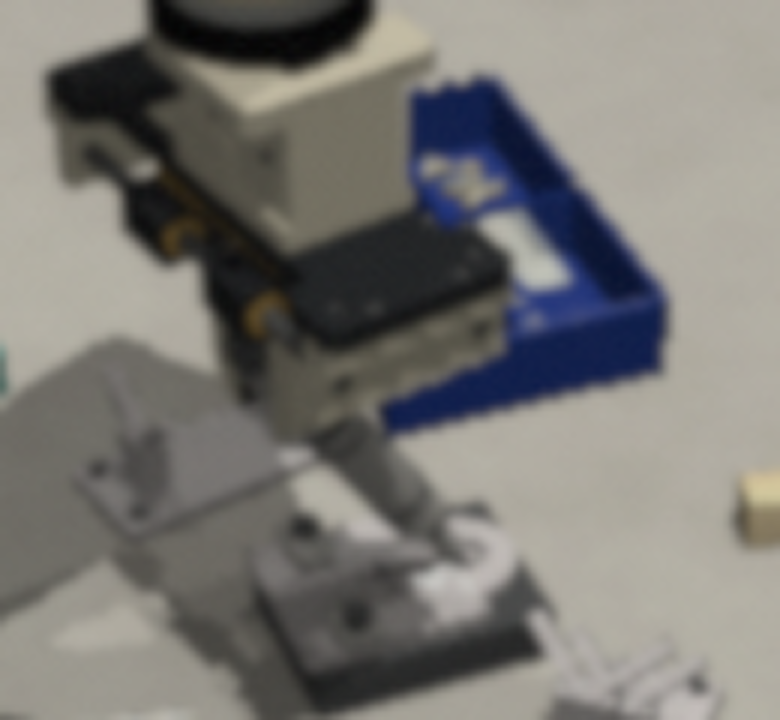

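{"op": "arm_command", "data": {
  "deltas": [
    {"xyz": [0.6,0,0.4],"turn": 0,"jaw": 255},
    {"xyz": [1.25,0,0.9],"turn": 0,"jaw": 255},
    {"xyz": [1.9,0,1.42],"turn": 0,"jaw": 255},
    {"xyz": [2.62,0,2.1],"turn": 0,"jaw": 255},
    {"xyz": [2.62,0,2.1],"turn": 0,"jaw": 255}
  ]
}}

```text
clock: 17.82
position: [0.4746, 0.2827, 0.1148]
ee_rot: [0.185, -3.135, -0.001]
force: [-3.1, -0.4, 2.4]
width: 0.233
```

{"op": "arm_command", "data": {
  "deltas": [
    {"xyz": [0,0,0],"turn": 0,"jaw": 255},
    {"xyz": [0,0,0],"turn": 0,"jaw": 255},
    {"xyz": [0,0,0],"turn": 0,"jaw": 255}
  ],
  "force": 40
}}

```text
clock: 18.07
position: [0.4749, 0.2828, 0.1149]
ee_rot: [0.185, -3.135, -0.001]
force: [-3.0, -0.7, 3.3]
width: 0.225
```

{"op": "arm_command", "data": {
  "deltas": [
    {"xyz": [0,0,-1],"turn": 0,"jaw": 255},
    {"xyz": [0,0,-4],"turn": 0,"jaw": 255},
    {"xyz": [0,0,-8],"turn": 0,"jaw": 255},
    {"xyz": [0,0,-11],"turn": 0,"jaw": 255},
    {"xyz": [0,0,-12.5],"turn": 0,"jaw": 255}
  ]
}}

```text
clock: 18.48
position: [0.4769, 0.2835, 0.2449]
ee_rot: [-0.184, 3.132, 0.006]
force: [0.8, 1.0, -1.0]
width: 0.228
```

Run:
```python
from h import *
snap('25',(80,230,210,360),'side',5)
plan(.57,.163,.25,132.6)
```

```text
t18.53 pos [0.4776 0.2839 0.2465] jaw az 96.7 tilt 0.49 F [ 1.45  1.08 -0.14] w 0.227 q7 1.06
-> xyz cm [ -7.76 -13.08  -0.36] turn -35.9
```

View pics/side25c.png

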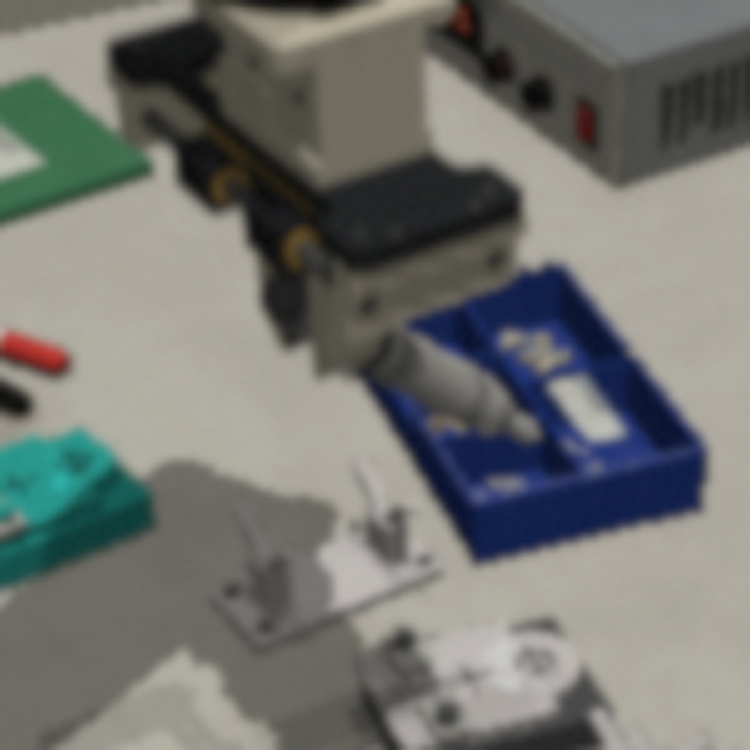

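{"op": "arm_command", "data": {
  "deltas": [
    {"xyz": [-1.2,-2.0,-0.3],"turn": -6,"jaw": 255},
    {"xyz": [-2.6,-4.4,-0.3],"turn": -13,"jaw": 255},
    {"xyz": [-4.4,-7.4,-0.3],"turn": -20,"jaw": 255},
    {"xyz": [-6.2,-10.4,-0.3],"turn": -27,"jaw": 255},
    {"xyz": [-7.7,-13.0,-0.3],"turn": -33.5,"jaw": 255}
  ]
}}

```text
clock: 18.95
position: [0.5708, 0.1613, 0.2497]
ee_rot: [-1.084, 2.939, 0.003]
force: [0.9, 0.9, -1.3]
width: 0.233
```

{"op": "arm_command", "data": {
  "deltas": [
    {"xyz": [0,0,0],"turn": -2,"jaw": 255},
    {"xyz": [0,0,0],"turn": -2,"jaw": 255},
    {"xyz": [0,0,0],"turn": -2,"jaw": 255}
  ]
}}

```text
clock: 19.2
position: [0.5708, 0.1613, 0.2497]
ee_rot: [-1.132, 2.922, 0.004]
force: [-0.3, 0.4, -1.3]
width: 0.232
```

Run:
```python
from h import *
plan(.5674,.1602,.1504,132.6)
```

```text
t19.20 pos [0.5708 0.1613 0.2497] jaw az 132.3 tilt 0.51 F [-0.28  0.36 -1.29] w 0.232 q7 1.94
-> xyz cm [0.41 0.15 9.92] turn -0.3
```

{"op": "arm_command", "data": {
  "deltas": [
    {"xyz": [0.1,0.05,2],"turn": -0.3,"jaw": 255},
    {"xyz": [0.2,0.1,4.5],"turn": -0.3,"jaw": 255},
    {"xyz": [0.3,0.15,7],"turn": -0.3,"jaw": 255},
    {"xyz": [0.4,0.15,9],"turn": -0.3,"jaw": 255},
    {"xyz": [0.4,0.15,9.9],"turn": -0.3,"jaw": 255}
  ]
}}

```text
clock: 19.62
position: [0.565, 0.1615, 0.1481]
ee_rot: [-1.142, 2.922, 0.005]
force: [-1.3, -1.4, -1.8]
width: 0.227
```

Run:
```python
from h import *
snap('26',(160,290,290,420),'top',5)
rest(load("top26"))
plan(.5413+.0106*.736,.1362+.0106*.677,.115+.0106,132.6)
```

```text
-70 5 lat [0.0275 0.0291 0.0298] z [0.2336 0.2356 0.2389] seated axis-top 0.152
-60 7 lat [0.0277 0.0286 0.0295] z [0.2375 0.2545 0.2575] seated axis-top 0.142
-50 11 lat [0.0264 0.0285 0.0298] z [0.2367 0.2396 0.2457] seated axis-top 0.132
-40 5 lat [0.0291 0.0295 0.0299] z [0.2373 0.2403 0.5798] seated axis-top 0.122
-30 6 lat [0.028  0.0285 0.0289] z [0.2361 0.4012 0.5791] seated axis-top 0.112
-10 11 lat [0.0288 0.0289 0.0298] z [0.2356 0.2397 0.2563] seated axis-top 0.092
0 15 lat [0.0266 0.0278 0.0291] z [0.2359 0.2381 0.301 ] seated axis-top 0.082
10 25 lat [-0.0006  0.0061  0.0118] z [0.0868 0.1334 0.1377] seated axis-top 0.072
20 45 lat [-0.0049  0.0041  0.0117] z [0.1172 0.1254 0.1302] seated axis-top 0.062
30 46 lat [-0.0065  0.0035  0.0123] z [0.1089 0.1155 0.1224] seated axis-top 0.052
40 40 lat [-0.0061  0.004   0.0115] z [0.1006 0.1078 0.1123] seated axis-top 0.042
50 22 lat [-0.0035  0.0021  0.0077] z [0.0911 0.0995 0.1042] seated axis-top 0.032
60 18 lat [-0.0023  0.0024  0.0064] z [0.0728 0.0775 0.083 ] seated axis-top 0.022
70 3 lat [0.0005 0.0019 0.0035] z [0.073  0.0733 0.0741] seated axis-top 0.012
t19.67 pos [0.565  0.1613 0.1476] jaw az 132.7 tilt 0.28 F [-0.49 -0.81 -2.12] w 0.226 q7 1.93
-> xyz cm [ 2.39 -0.24  2.19] turn 0.1
```

View pics/top26c.png

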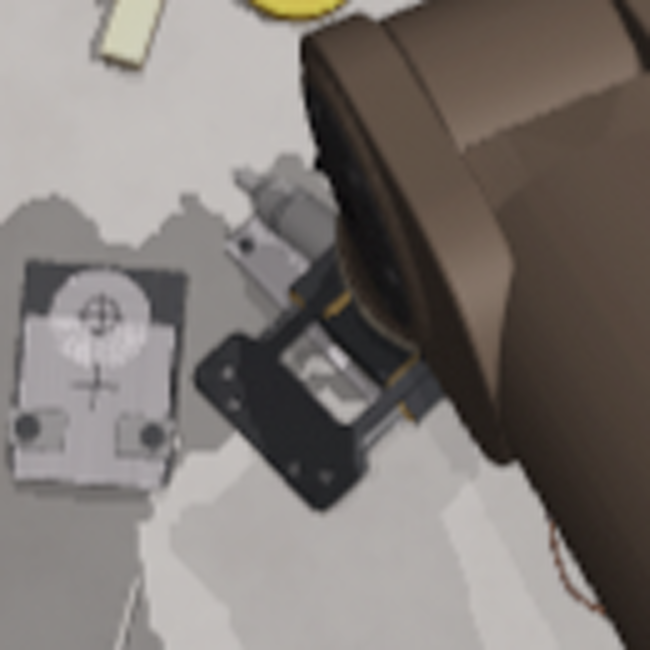

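{"op": "arm_command", "data": {
  "deltas": [
    {"xyz": [0.6,-0.15,0.5],"turn": 0,"jaw": 255},
    {"xyz": [1.2,-0.27,1.1],"turn": 0,"jaw": 255},
    {"xyz": [1.8,-0.27,1.6],"turn": 0,"jaw": 255},
    {"xyz": [2.4,-0.27,2.2],"turn": 0,"jaw": 255},
    {"xyz": [2.4,-0.27,2.2],"turn": 0,"jaw": 255}
  ]
}}

```text
clock: 20.08
position: [0.5479, 0.1415, 0.1248]
ee_rot: [-1.141, 2.925, 0.004]
force: [0.1, 0.4, -1.9]
width: 0.227
```

Run:
```python
from h import *
snap('27',(160,290,290,420),'top',5)
rest(load("top27"))
plan(.5413,.1362,.115,132.6)
```

```text
-80 17 lat [0.0245 0.0272 0.0295] z [0.2139 0.2228 0.2356] seated axis-top 0.162
-70 14 lat [0.0251 0.0272 0.0298] z [0.2126 0.2142 0.216 ] seated axis-top 0.152
-60 7 lat [0.0272 0.0281 0.0289] z [0.2129 0.2149 0.2172] seated axis-top 0.142
-50 11 lat [0.0255 0.0275 0.0291] z [0.2135 0.2147 0.2165] seated axis-top 0.132
-40 25 lat [0.0253 0.0278 0.0296] z [0.2306 0.2348 0.5501] seated axis-top 0.122
-30 91 lat [0.0213 0.0258 0.0298] z [0.2136 0.341  0.5447] seated axis-top 0.112
-20 35 lat [0.0266 0.0283 0.0298] z [0.111  0.1186 0.539 ] seated axis-top 0.102
-10 65 lat [-0.0094  0.0006  0.0094] z [0.0408 0.1033 0.1122] seated axis-top 0.092
0 74 lat [-0.0101  0.0001  0.0086] z [0.0553 0.0912 0.1026] seated axis-top 0.082
10 63 lat [-0.0095  0.0002  0.0079] z [0.0602 0.0838 0.0921] seated axis-top 0.072
20 37 lat [-0.0096 -0.0007  0.0081] z [0.0713 0.0783 0.084 ] seated axis-top 0.062
30 16 lat [-0.0061 -0.001   0.004 ] z [0.0547 0.0588 0.0693] seated axis-top 0.052
40 11 lat [-0.0042 -0.0006  0.0033] z [0.0511 0.0529 0.0569] seated axis-top 0.042
t20.13 pos [0.5486 0.1422 0.1254] jaw az 132.6 tilt 0.24 F [ 0.07  0.62 -0.77] w 0.23 q7 1.95
-> xyz cm [0.95 0.05 1.03] turn 0.0
```

{"op": "arm_command", "data": {
  "deltas": [
    {"xyz": [0.25,0.05,0.25],"turn": 0,"jaw": 255},
    {"xyz": [0.5,0.05,0.5],"turn": 0,"jaw": 255},
    {"xyz": [0.75,0.05,0.75],"turn": 0,"jaw": 255},
    {"xyz": [0.95,0.05,1.0],"turn": 0,"jaw": 255},
    {"xyz": [0.95,0.05,1.0],"turn": 0,"jaw": 255}
  ]
}}

```text
clock: 20.55
position: [0.5415, 0.1368, 0.1155]
ee_rot: [-1.141, 2.922, 0.006]
force: [0.1, 1.9, 0.8]
width: 0.227
```

{"op": "arm_command", "data": {
  "deltas": [
    {"xyz": [0,0,0],"turn": 0,"jaw": 255},
    {"xyz": [0,0,0],"turn": 0,"jaw": 255},
    {"xyz": [0,0,0],"turn": 0,"jaw": 255},
    {"xyz": [0,0,0],"turn": 0,"jaw": 255}
  ],
  "force": 5
}}

```text
clock: 20.88
position: [0.5415, 0.1368, 0.1154]
ee_rot: [-1.141, 2.923, 0.006]
force: [-0.6, 0.2, -0.7]
width: 0.234
```

Run:
```python
from h import *
plan(.5413,.1362,.115,132.6)
snap('28',(160,290,290,420),'top',5)
rest(load("top28"))
```

```text
t20.88 pos [0.5415 0.1368 0.1154] jaw az 132.7 tilt 0.31 F [-0.58  0.16 -0.68] w 0.234 q7 1.96
-> xyz cm [ 0.06 -0.04  0.04] turn 0.1
-80 9 lat [0.0263 0.0283 0.0299] z [0.2028 0.2052 0.2085] seated axis-top 0.162
-70 5 lat [0.0277 0.0286 0.0289] z [0.2032 0.2047 0.207 ] seated axis-top 0.152
-60 9 lat [0.0263 0.0278 0.0292] z [0.2045 0.2062 0.2075] seated axis-top 0.142
-50 11 lat [0.0256 0.0275 0.0295] z [0.2136 0.2236 0.2261] seated axis-top 0.132
-40 63 lat [0.0235 0.0277 0.0298] z [0.2042 0.3085 0.5341] seated axis-top 0.122
-30 87 lat [0.0182 0.0238 0.0292] z [0.1065 0.5256 0.5297] seated axis-top 0.112
-20 81 lat [0.0228 0.0269 0.0298] z [0.0931 0.1029 0.5228] seated axis-top 0.102
-10 59 lat [0.0263 0.0268 0.0289] z [0.0464 0.0889 0.4808] seated axis-top 0.092
0 73 lat [-0.0096  0.0018  0.0105] z [0.0557 0.0751 0.0835] seated axis-top 0.082
10 60 lat [-0.0214  0.0007  0.0111] z [0.0591 0.067  0.0753] seated axis-top 0.072
20 19 lat [-0.004   0.0006  0.0064] z [0.0469 0.056  0.0659] seated axis-top 0.062
30 14 lat [-0.0031  0.001   0.0049] z [0.0391 0.0426 0.0487] seated axis-top 0.052
```

View pics/top28c.png

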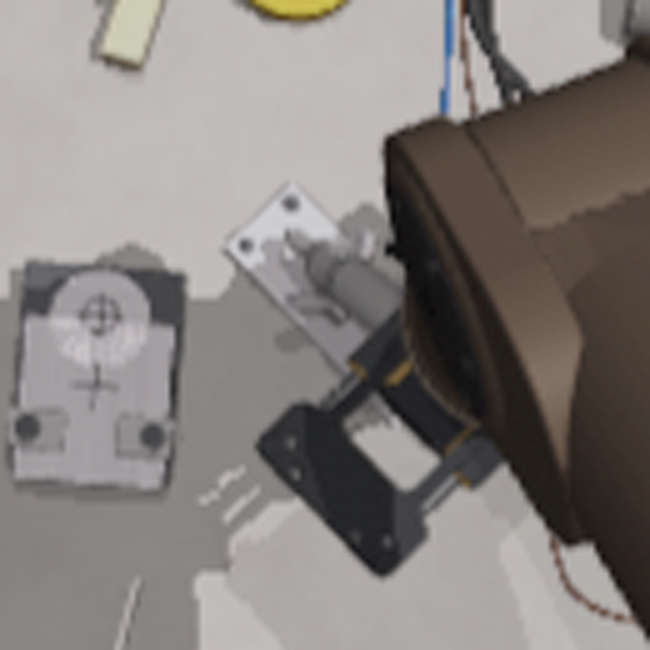

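Near-seated in the rest (tip near crop 293,238). Now I'll open fully and raise the gripper straight up, clear of the cap.

{"op": "arm_command", "data": {
  "deltas": [
    {"xyz": [0,0,0],"turn": 0,"jaw": 200},
    {"xyz": [0,0,0],"turn": 0,"jaw": 150},
    {"xyz": [0,0,0],"turn": 0,"jaw": 100},
    {"xyz": [0,0,0],"turn": 0,"jaw": 60},
    {"xyz": [0,0,0],"turn": 0,"jaw": 60}
  ]
}}

```text
clock: 21.35
position: [0.5416, 0.1367, 0.1155]
ee_rot: [-1.141, 2.923, 0.006]
force: [0.6, 0.3, 0.0]
width: 0.474
```

{"op": "arm_command", "data": {
  "deltas": [
    {"xyz": [0,0,0],"turn": 0,"jaw": 60},
    {"xyz": [0,0,0],"turn": 0,"jaw": 60},
    {"xyz": [0,0,0],"turn": 0,"jaw": 60},
    {"xyz": [0,0,0],"turn": 0,"jaw": 60},
    {"xyz": [0,0,0],"turn": 0,"jaw": 60}
  ]
}}

```text
clock: 21.77
position: [0.5416, 0.1367, 0.1155]
ee_rot: [-1.141, 2.923, 0.005]
force: [0.1, 0.4, -0.1]
width: 0.758
```

{"op": "arm_command", "data": {
  "deltas": [
    {"xyz": [0,0,-1.5],"turn": 0,"jaw": 60},
    {"xyz": [0,0,-4],"turn": 0,"jaw": 60},
    {"xyz": [0,0,-7],"turn": 0,"jaw": 60},
    {"xyz": [0,0,-10],"turn": 0,"jaw": 60},
    {"xyz": [2,0,-13],"turn": 0,"jaw": 60}
  ]
}}

```text
clock: 22.18
position: [0.5277, 0.1249, 0.2467]
ee_rot: [-1.144, 2.92, 0.007]
force: [1.5, -0.1, 0.1]
width: 0.763
```

{"op": "arm_command", "data": {
  "deltas": [
    {"xyz": [3,0,-1],"turn": 0,"jaw": 60},
    {"xyz": [6,0,-1],"turn": 0,"jaw": 60},
    {"xyz": [9,0,-1],"turn": 0,"jaw": 60},
    {"xyz": [12,0,-1],"turn": 0,"jaw": 60},
    {"xyz": [12,0,-1],"turn": 0,"jaw": 60}
  ]
}}

```text
clock: 22.6
position: [0.4359, 0.0393, 0.2558]
ee_rot: [-1.139, 2.924, 0.006]
force: [-0.2, 0.4, -0.3]
width: 0.762
```

Run:
```python
from h import *
plan(.5413,.1362,.115,132.6)
snap('30',(130,290,270,430),'top',5)
snap('30',(130,270,290,430),'side',5)
rest(load("top30"))
```

```text
t22.60 pos [0.4359 0.0393 0.2558] jaw az 132.6 tilt 0.29 F [-0.21  0.41 -0.33] w 0.762 q7 2.11
-> xyz cm [-14.26  -0.02  14.15] turn -0.0
-80 11 lat [0.0057 0.0093 0.0112] z [0.1435 0.1465 0.152 ] seated axis-top 0.162
-70 40 lat [-0.0038  0.0052  0.0113] z [0.1407 0.1454 0.1499] seated axis-top 0.152
-60 65 lat [-0.0083  0.002   0.0102] z [0.0444 0.1336 0.1416] seated axis-top 0.142
-50 88 lat [-0.0074  0.0015  0.0102] z [0.0971 0.1208 0.1319] seated axis-top 0.132
-40 84 lat [-0.0204  0.0018  0.0202] z [0.1084 0.1141 0.1238] seated axis-top 0.122
-30 49 lat [-0.0079  0.0026  0.0099] z [0.0997 0.1081 0.1144] seated axis-top 0.112
-20 49 lat [-0.0089  0.0007  0.0106] z [0.089  0.0976 0.1023] seated axis-top 0.102
-10 54 lat [-0.0086  0.0017  0.0103] z [0.0456 0.0868 0.0919] seated axis-top 0.092
0 71 lat [-0.0093  0.0018  0.0106] z [0.0573 0.0719 0.0811] seated axis-top 0.082
10 63 lat [-0.0211  0.0022  0.0234] z [0.0581 0.0645 0.0722] seated axis-top 0.072
20 26 lat [-0.0061  0.0011  0.0086] z [0.0535 0.0594 0.065 ] seated axis-top 0.062
30 16 lat [-0.0035  0.0009  0.0043] z [0.035  0.0394 0.0446] seated axis-top 0.052
40 3 lat [-0.0007  0.0004  0.0019] z [0.0322 0.0325 0.0347] seated axis-top 0.042
```

View pics/top30c.png

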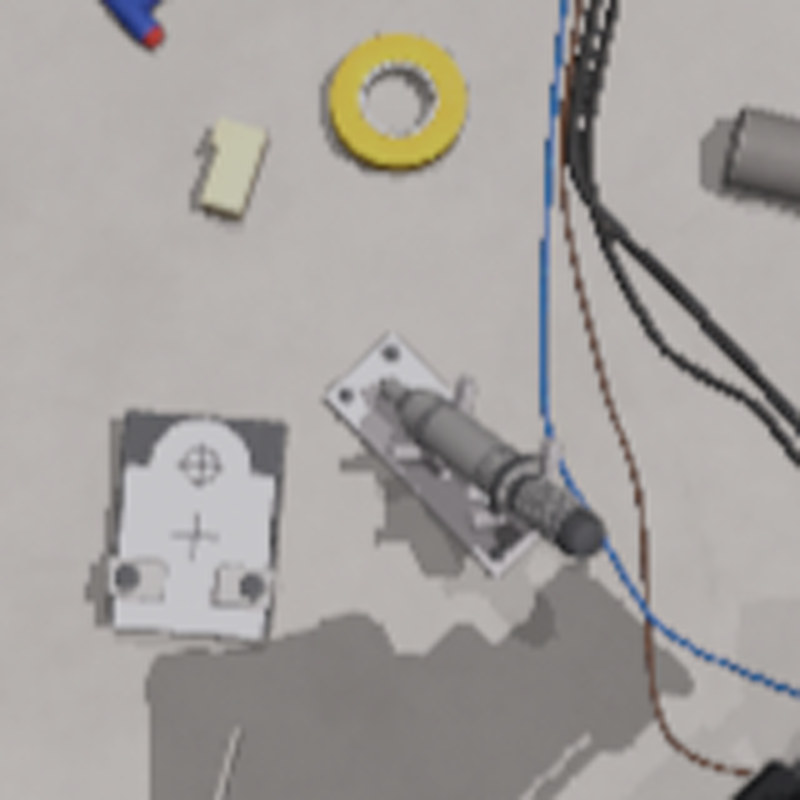

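View pics/side30c.png

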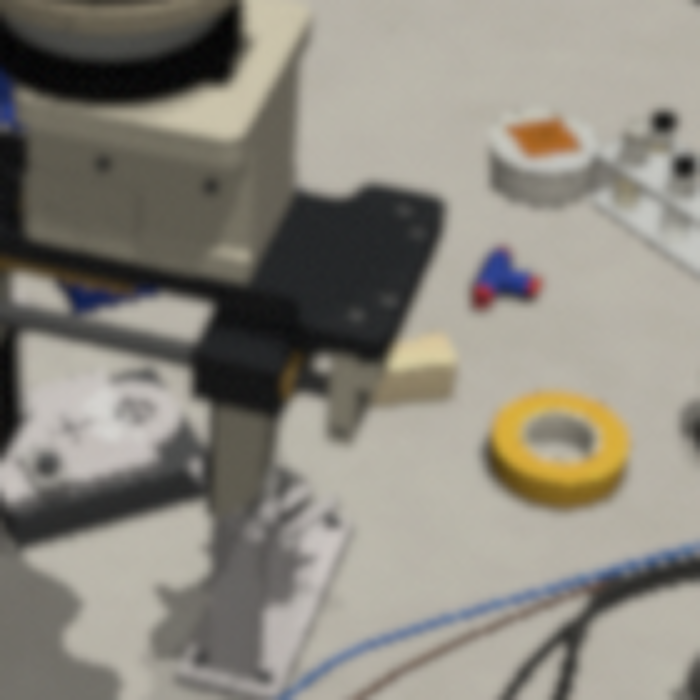

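The punch lies in the rest: cap at crop (580,530), point at (380,388). Tape, ceramic and tube are unmoved, and the gripper is clear.

```bash
python3 -c "
from cell import *
o=observe();print(o['clock'],abs(o['dq']).max(),o['force'])
sign_off()"
```

```text
22.7 0.03895719189140883 [ 1.131939    1.70001212 -0.24657708]
the job is handed in; nothing more can be done
```

I completed the whole sequence and handed the job in at 22.7 s of the 64 s; no verdict was reported.

- **First lean:** I took the punch from the cradle by its cap, let it pivot in the pads to about 45°, laid it in the sloping rest and opened the jaws. I waited more than half a second before taking it again by the cap.
- **Punching:** I stood it upright with the point on the circled cross and pressed straight down. The force dipped to about 6 N, then rose to 19 N at the stop after about 10.5 mm of travel. The tilt was about 2°, and the point looked 1–2 mm from the cross's centre.
- **Return:** I tilted it back to 45° about its point, laid it in the rest, opened the jaws and moved the arm away.

**Last checks:** In the final top view the punch lies in the rest point down. Its surface heights along the body are within about 3 mm of the seated ones. Towards the point they read up to about 10 mm lower, as the thinner nose and rod should. It lies about 1–2 mm to one side. The tape, ceramic block and tube look unmoved in the top view, and the gripper is clear.

**Not confirmed or disagreeing:**
- I could not read the plunger's stroke directly, only infer it from the travel and force.
- My early image estimates of where the cap was held disagreed by about 10 mm. I fixed this from contact with the block.
- One attempt to stand the punch up on the block did nothing, because the point was still about 9 mm above it. I repeated it with contact.
- The two cameras differed by about 2 mm on the mark.

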